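# Put the check weights of the bench scale back in their case

## Robot

A 6-joint arm with a two-finger parallel gripper is mounted at the origin on the work surface; the furniture and walls round the work are solid. World frame = base frame: x ahead of the robot, y to its left, z up, the work surface at z = 0. Lengths are in m, angles in rad, forces in N, time in s.
With the tool pointing down it reaches from about 0.35 to 0.775 m from the base axis. Payload 7.3 kg.
Tool frame: the origin (TCP) lies at the very end of the fingers, on their centre line; the grasp point (between the pads) lies 19 mm behind it (robot.tcp_to_grasp is the z of the grasp point in the tool frame, in m); z points along the fingers, y is the line along which they close (so a half turn about z gives the same grasp; the last joint's range is limited). The gripper opens to 92 mm and grips with 3 to 60 N. Pads are 19 mm wide; open, the fingers measure 130 mm over their backs; the gripper's body (75 mm by 190 mm) begins 47 mm behind the grasp point.
Start: joints at [-0.146, 0.342, 1.524, -0, 1.275, -0.146], TCP at [0.525, 0, 0.227] pointing down, gripper open.
Joint ranges: [-2.53, 2.53], [-0.77, 2.02], [0.04, 2.7], [-1, 4.14], [0.28, 2.66], [-3.11, 3.11]. Speed limits (rad/s): [2.57, 2.57, 3.14, 3.14, 3.14, 3.14].

## Interface

Orientations are given as [roll, pitch, yaw] about the fixed x, y, z axes, in that order (R = Rz(yaw) Ry(pitch) Rx(roll)).
In Python, from cell import monitor, read_camera, get_calibration, job, robot gives the robot as it stands. The module is installed in compiled form; this text tells all that it offers.
- The arm moves only by the tool send_rows, never from a script. Its argument "targets" is a list of rows, each an object with "translation": the shift along the tool's x, y, z in cm, a list of three; "spin": the turn about the tool's z in degrees; "jaw": the opening, from 0 (shut) to 1 (fully open). A call has exactly 5 rows; each row is the pose to reach, as a shift and turn from the pose commanded when the call began, along the tool's axes at that moment; what a row does not reach only later rows make up. A row lasts 1/10 s, in which the tool goes at most 50 mm and 8.59 degrees, less where a joint would pass 70% of its speed; a pose out of reach is approached as far as the arm can. A call with a gripper value outside its range is refused whole. The fingers move at their own pace and stop on an object; "force" is the grip in N (left out, the last holds). Time passes only in rows, so rows that repeat a pose let the fingers close, or fill a call up. It gives the time, the measured TCP pose, the force, the opening and the grip force at its end, in the units of the state.
- monitor.observe(): the state, without advancing time (a new reading comes with each control period).
- read_camera(name): name is "scene" or "side" or "wrist"; returns (picture, depth): 480x640x3 uint8, red, green, blue; 480x640 float32, m along the optical axis (not along the pixel's ray), 0 where there is no reading.
- get_calibration(name): a dict with "intrinsics" (3x3 intrinsics, pixels), "origin" and "orientation" of the camera in the world; the wrist camera has in their place "hand_eye" (4x4, takes a point from camera to tool coordinates, whose origin is the TCP and whose axes are the flange's). Camera axes: x right, y up, looking along -z (the intrinsics and any distortion apply to the point x, -y, -z); pixel columns grow to the right and rows downward; lengths in m; the calibration is good to about 2 mm. A picture is of the moment at which its call begins: read the wrist's pose just before it. get_calibration takes no time and is no camera call.
- job.hand_in(): hands the job in; it is judged then, once.
The state is a dict: "time": time; "qpos": joint angles; "qvel": joint speeds; "joint_efforts": joint torques, N m; "tool_pos": TCP position; "tool_rot": TCP orientation; "contact_force": force on the tool from outside, world axes, zero at the start; "torque": the same for the moment, N m; "opening": finger opening in m; "grip_force": force on a finger pad.
Only numpy, scipy, OpenCV 4.12 (cv2) and the standard library are available. Lean on these libraries where they do the work, as an engineer would, in place of code of your own. Each camera call takes 0.05 s, during which the arm holds its last target. There are 200 camera calls.

## Task

The scale has been checked and its weights are still standing about on the desk. Put the four weights back upright into the wooden case in order of size, each fully down in the well made for it, the largest in the largest well and so on down the row to the smallest, then close the lid of the case over them.

Things in the scene. Friction and masses are not known exactly. Their poses are not given: they have to be found in the camera images.
- weight_500: the largest of the four polished steel check weights, 500 g: a round upright body 44 mm in diameter and 38 mm high with a bevelled foot, and on top of it a narrow neck and a round knob 24 mm in diameter, 54 mm high in all, the knob filling the top 12 mm. It stands loose on the desk at the start. Origin: centre of its underside, z up along its axis.
- weight_200: the second largest of the four polished steel check weights, 200 g: a round upright body 34 mm in diameter and 27 mm high with a bevelled foot, and on top of it a narrow neck and a round knob 18 mm in diameter, 42 mm high in all, the knob filling the top 11 mm. It stands loose on the desk at the start. Origin: centre of its underside, z up along its axis.
- weight_100: the second smallest of the four polished steel check weights, 100 g: a round upright body 26 mm in diameter and 24 mm high with a bevelled foot, and on top of it a narrow neck and a round knob 15 mm in diameter, 37 mm high in all, the knob filling the top 9 mm. It stands loose on the desk at the start. Origin: centre of its underside, z up along its axis.
- weight_50: the smallest of the four polished steel check weights, 50 g: a round upright body 18 mm in diameter and 20 mm high with a bevelled foot, and on top of it a narrow neck and a round knob 12 mm in diameter, 32 mm high in all, the knob filling the top 8 mm. It stands loose on the desk at the start. Origin: centre of its underside, z up along its axis.
- well_500: the largest of the four round wells in the weight case, 52 mm wide, 15 mm deep, grey felt floor; for the largest weight, which stands 39 mm out of it. Origin: centre of its floor, 15 mm above the desk. Axes of the case: x from its front to its hinge side (away from the robot), y along the row, z up.
- well_200: the second largest of the four round wells in the weight case, 42 mm wide, 15 mm deep, grey felt floor; for the second largest weight, which stands 27 mm out of it. Origin: centre of its floor, 15 mm above the desk. The row of wells runs along the middle of the case, the largest at its +y end, centres 69, 60 and 52 mm apart; the largest is 40 mm from the case's end.
- well_100: the second smallest of the four round wells in the weight case, 33 mm wide, 15 mm deep, grey felt floor; for the second smallest weight, which stands 22 mm out of it. Origin: centre of its floor, 15 mm above the desk. Case axes as for the largest well; the case's x is within 0.65 rad of straight ahead of the robot.
- well_50: the smallest of the four round wells in the weight case, 25 mm wide, 15 mm deep, grey felt floor; for the smallest weight, which stands 17 mm out of it. Origin: centre of its floor, 15 mm above the desk. The case is fixed on the desk, its base a wooden box 90 (x) by 250 (y) by 30 mm high with a black insert. This well is at the case's -y end, 29 mm from it (centre to end).
- lid (a joint): angle (rad) of the case's wooden lid, a hollow shell 90 x 250 x 50 mm. Hinge line: back top edge of the base, along y, 45 mm beyond (+x of) the row of wells, 30 mm above the desk. 0 = shut; at the start tipped back 1.75 to 1.93 (stop 1.95). No latch or spring: it rests open by its weight; pushed forward below about 0.7 it sinks shut by itself within 2 s. A push of about 2 N moves it.
- lid_edge (a point): middle of the lid's free long edge, outside, where its flat top panel (90 mm wide) meets its front wall: shut, 90 mm in front of (-x) and 50 mm above the hinge line; open, about 75 mm beyond it and 100 mm above the desk. When open the top panel's outer face looks away from the robot and is pushed from behind.
Not all that is in view belongs to the job. What is shaped like the weight_50 but green or orange is not meant.

How it is judged:
By the outcome, as a careful person would: the job done as asked, in the order asked, and still so for the second after the job is handed in, with the robot touching nothing.
It also fails if it takes over 115 s, if anything falls off the work surface, if the arm or the gripper's body presses on something with over 40 N, if the wrist force passes 120 N, or if a joint passes its speed limit or range.

## Working session

There is one attempt and no reset: what is moved stays moved. The work goes in short steps, Python scripts to look and compute and a tool call to move; the robot and the scene stay as the last step left them, time stands still between calls to the robot, and variables do not carry over. Pictures are saved under pics/ and viewed, at most 15 in all, crops included, and the job is handed in when it is done.

Besides the shell and the picture viewer there is one more tool, called after "Call:" as name([rows], argument=value, ...), one row to a line, values as JSON. send_rows: Moves the arm, as the interface text tells. Its arguments: {"type":"object","properties":{"targets":{"type":"array"},"force":{"type":"number"}},"required":["targets"]}

```bash
mkdir -p pics; cat > h.py <<'E'
import numpy as np, cv2
from cell import monitor, read_camera, get_calibration, job, robot
def snap(n):
    im,d=read_camera(n); return im,d
def cam(n,s=None):
    c=get_calibration(n); K=np.array(c["intrinsics"])
    if n=="wrist":
        from scipy.spatial.transform import Rotation as R
        s=s or monitor.observe()
        T=np.eye(4);T[:3,:3]=R.from_euler("xyz",s["tool_rot"]).as_matrix();T[:3,3]=s["tool_pos"]
        M=T@np.array(c["hand_eye"]); return K,M[:3,:3],M[:3,3],c
    return K,np.array(c["orientation"]),np.array(c["origin"]),c
E
python3 - <<'E'
from h import *
print(monitor.observe(), robot.tcp_to_grasp)
for n in ["scene","side","wrist"]:
    print(n,get_calibration(n))
    s=monitor.observe(); im,d=snap(n); np.savez(f"{n}0.npz",im=im,d=d)
    cv2.imwrite(f"pics/{n}0.png",im[:,:,::-1])
E
```

```text
{'time': 0.0, 'qpos': array([-1.46016714e-01,  3.42700186e-01,  1.52501487e+00, -3.21075504e-05,
        1.27537138e+00, -1.46009916e-01]), 'qvel': array([-1.45312180e-03, -3.60851523e-04,  1.15295386e-03, -1.24073936e-03,
        4.66154531e-05,  5.37054288e-04]), 'joint_efforts': array([ 7.61924657e-04, -4.31245601e+01, -2.44219762e+01,  7.17750052e-02,
        5.59406646e-02, -1.04314388e-04]), 'tool_pos': array([5.24600532e-01, 6.23555679e-05, 2.26057399e-01]), 'tool_rot': array([-3.14011030e+00, -1.86956761e-04,  1.57079876e+00]), 'contact_force': array([-0.30205858, -0.291628  , -0.38237257]), 'torque': array([-0.05828469,  0.02384738,  0.00465148]), 'grip_force': 0.0, 'opening': 0.09211869440169093} -0.0188
scene {'intrinsics': array([[435.77714572,   0.        , 320.26022689],
       [  0.        , 435.77714572, 231.27842876],
       [  0.        ,   0.        ,   1.        ]]), 'origin': array([0.22089561, 0.62598185, 0.67216904]), 'orientation': array([ 0.77638078,  0.00918885, -2.58152875])}
side {'intrinsics': array([[548.47200869,   0.        , 322.6632821 ],
       [  0.        , 548.47200869, 244.7252532 ],
       [  0.        ,   0.        ,   1.        ]]), 'origin': array([ 0.4365694 , -0.62504718,  0.66934969]), 'orientation': array([ 0.90511114, -0.00164871, -0.13027717])}
wrist {'intrinsics': array([[353.12026854,   0.        , 326.80393357],
       [  0.        , 353.12026854, 246.54417875],
       [  0.        ,   0.        ,   1.        ]]), 'hand_eye': array([[-9.29485406e-04,  9.56424351e-01,  2.91978762e-01,
         7.93120305e-02],
       [ 9.99999556e-01,  8.43957323e-04,  4.18878614e-04,
         7.34113640e-04],
       [ 1.54208092e-04,  2.91979022e-01, -9.56424711e-01,
        -1.57506077e-01],
       [ 0.00000000e+00,  0.00000000e+00,  0.00000000e+00,
         1.00000000e+00]])}
```

View images.

View pics/scene0.png

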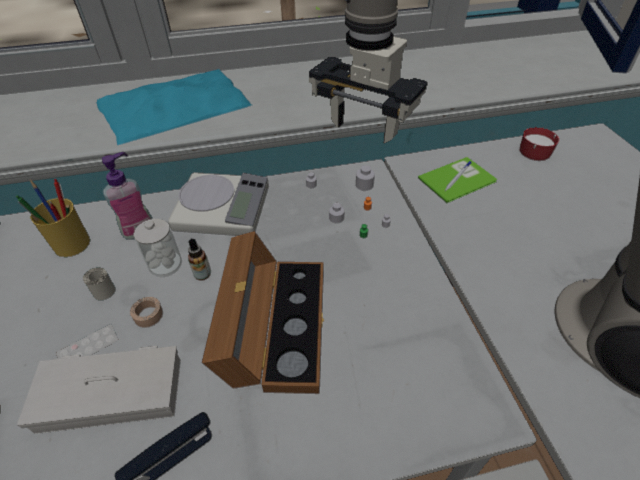

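View pics/side0.png

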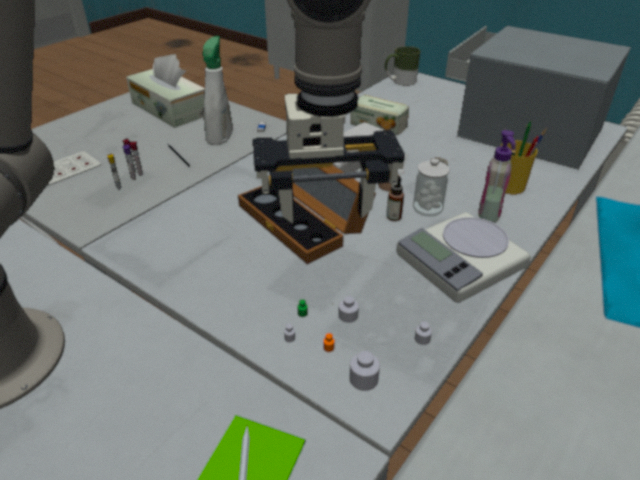

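View pics/wrist0.png

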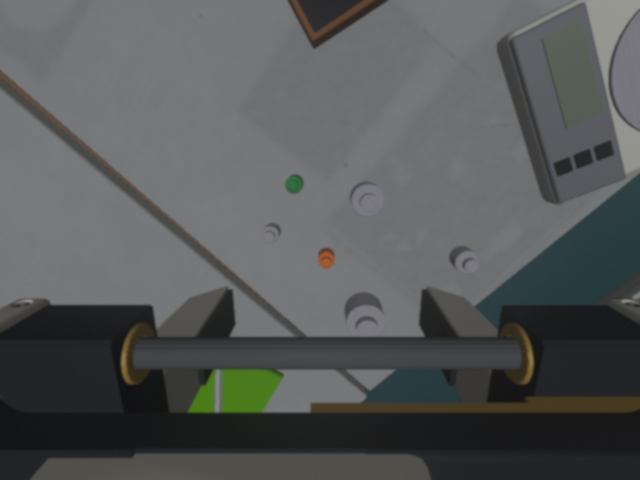

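```bash
cat >> h.py <<'E'
from scipy.spatial.transform import Rotation as Rot
_c=cam
def cam(n,s=None):
    K,Rm,t,c=_c(n,s)
    if Rm.ndim==1: Rm=Rot.from_euler("xyz",Rm).as_matrix()
    return K,Rm,t
def cloud(n,d,s=None):
    K,Rm,t=cam(n,s); v,u=np.mgrid[:480,:640]
    P=np.stack([(u-K[0,2])/K[0,0]*d,-(v-K[1,2])/K[1,1]*d,-d],-1)
    W=P@Rm.T+t; W[d==0]=np.nan; return W
def ray(n,uv,s=None):
    K,Rm,t=cam(n,s); u,v=uv
    r=Rm@np.array([(u-K[0,2])/K[0,0],-(v-K[1,2])/K[1,1],-1]); return t,r/np.linalg.norm(r)
def onplane(n,uv,z,s=None):
    o,r=ray(n,uv,s); return o+r*(z-o[2])/r[2]
def tri(rs):
    A=sum(np.eye(3)-np.outer(r,r) for o,r in rs); b=sum((np.eye(3)-np.outer(r,r))@o for o,r in rs)
    p=np.linalg.solve(A,b); return p,[np.linalg.norm((np.eye(3)-np.outer(r,r))@(p-o)) for o,r in rs]
def blobs(W,lo,hi,amin=15):
    m=((W[...,2]>lo)&(W[...,2]<hi)).astype(np.uint8)
    n,L,st,c=cv2.connectedComponentsWithStats(m)
    out=[]
    for i in range(1,n):
        if st[i,4]>=amin:
            p=W[L==i]; out.append((c[i].round(1),int(st[i,4]),np.median(p,0).round(4),np.nanmax(p[:,2]).round(4)))
    return out
E
python3 - <<'E'
from h import *
for n in ["wrist","side","scene"]:
    f=np.load(n+"0.npz"); W=cloud(n,f["d"])
    x,y=W[...,0],W[...,1]
    ok=(x>.3)&(x<.8)&(y>-.3)&(y<.1)
    print(n,"desk z",np.nanmedian(W[...,2][ok]), (f["d"]==0).mean())
    W[~ok]=np.nan
    for b in blobs(W,.008,.07): print(b)
for n,a in [("wrist",(150,350,220,500)),("scene",(150,250,290,410)),("side",(280,400,270,450))]:
    im=np.load(n+"0.npz")["im"]; r0,r1,c0,c1=a; k=2 if n=="wrist" else 3
    cv2.imwrite(f"pics/c_{n}.png",cv2.resize(im[r0:r1,c0:c1,::-1],None,fx=k,fy=k,interpolation=cv2.INTER_CUBIC))
E
```

```text
wrist desk z 0.050041541019621355 0.003893229166666667
(array([574.5, 152.1]), 7631, array([0.7547, 0.0684, 0.0443]), np.float64(0.055))
(array([293.4, 183.9]), 268, array([0.4916, 0.0362, 0.0204]), np.float64(0.033))
(array([366.5, 199.2]), 931, array([0.5645, 0.0219, 0.0269]), np.float64(0.0434))
(array([270.3, 233.2]), 262, array([ 0.4658, -0.0154,  0.0202]), np.float64(0.0336))
(array([464.5, 260.1]), 586, array([ 0.6721, -0.0446,  0.0237]), np.float64(0.0378))
(array([325.5, 258.3]), 259, array([ 0.5241, -0.0432,  0.0202]), np.float64(0.0329))
(array([364. , 316.3]), 1457, array([ 0.5651, -0.1048,  0.0373]), np.float64(0.0555))
(array([235.3, 390.7]), 2224, array([ 0.4081, -0.2253,  0.0087]), np.float64(0.0193))
side desk z 0.0022211259719474574 0.047939453125
(array([453.2, 275.6]), 2026, array([0.7545, 0.0554, 0.042 ]), np.float64(0.0568))
(array([347.9, 308.4]), 416, array([0.5629, 0.0116, 0.0264]), np.float64(0.0441))
(array([302. , 306.7]), 138, array([0.4887, 0.0307, 0.0203]), np.float64(0.0347))
(array([423. , 332.1]), 283, array([ 0.6726, -0.0533,  0.0235]), np.float64(0
[... 454 characters left out ...]
09,  0.0449]), np.float64(0.07))
(array([455.4, 180.2]), 1480, array([ 0.3856, -0.2365,  0.01  ]), np.float64(0.0223))
(array([364.8, 177.7]), 376, array([ 0.5622, -0.1037,  0.0368]), np.float64(0.0572))
(array([252.9, 187. ]), 724, array([0.7559, 0.0683, 0.0451]), np.float64(0.0566))
(array([310.9, 179.6]), 132, array([ 0.673 , -0.0427,  0.0239]), np.float64(0.0384))
(array([367.6, 203. ]), 82, array([ 0.5224, -0.043 ,  0.0197]), np.float64(0.0345))
(array([336.5, 212.7]), 252, array([0.5622, 0.026 , 0.0267]), np.float64(0.044))
(array([386. , 219.9]), 86, array([ 0.4629, -0.0146,  0.02  ]), np.float64(0.0364))
(array([363.7, 230.5]), 86, array([0.4891, 0.0382, 0.0202]), np.float64(0.0349))
```

```bash
cat >> h.py <<'E'
from scipy.optimize import least_squares
def circ(p):
    f=least_squares(lambda q:np.hypot(p[:,0]-q[0],p[:,1]-q[1])-q[2],[*p.mean(0),.01],loss="soft_l1",f_scale=.001); return f.x
def wells(n,im,d,reg,s=None,zt=.03):
    "holes in the case's top seen as z<.025, rim cast on z=.03"
    W=cloud(n,d,s); x,y,z=np.moveaxis(W,-1,0)
    m=((z>.005)&(z<.0245)&reg(x,y)).astype(np.uint8)
    out=[]
    for c in cv2.findContours(m,cv2.RETR_EXTERNAL,cv2.CHAIN_APPROX_NONE)[0]:
        if cv2.contourArea(c)<60: continue
        p=np.array([onplane(n,q,zt,s)[:2] for q in c[:,0].astype(float)]); out.append((c[:,0].mean(0).round(),circ(p).round(4)))
    return out
E
python3 - <<'E'
from h import *
for n in ["wrist","side","scene"]:
    f=np.load(n+"0.npz"); W=cloud(n,f["d"]); print(n)
    for k,H,a in [(500,.054,(.563,-.11)),(200,.042,(.563,.02)),(100,.037,(.672,-.045)),(50,.032,(.464,-.016)),("g",.032,(.489,.036)),("o",.032,(.522,-.045))]:
        m=(np.hypot(W[...,0]-a[0],W[...,1]-a[1])<.03)&(W[...,2]>H-.0035)
        p=W[m]; c=p[:,:2]; print(k,len(p),((c.max(0)+c.min(0))/2).round(4),c.mean(0).round(4),np.median(p[:,2]).round(4))
f=np.load("scene0.npz"); W=cloud("scene",f["d"])
for uv in [(292,363),(295,327),(298,298),(299,275),(310,260),(322,270),(315,380),(268,385),(272,262),(240,300),(215,360),(255,240),(230,350)]:
    print(uv,W[uv[1],uv[0]].round(4))
print(wells("scene",f["im"],f["d"],lambda x,y:(x>.45)&(x<.75)&(y>.08)&(y<.4)))
E
```

```text
wrist
500 324 [ 0.5676 -0.1121] [ 0.567 -0.112] 0.0532
200 39792 [0.563  0.0142] [0.5654 0.0242] 0.318
100 159 [ 0.6762 -0.0483] [ 0.6756 -0.0478] 0.0361
50 4664 [ 0.4693 -0.006 ] [0.4748 0.0049] 0.2641
g 36427 [0.4888 0.024 ] [0.4854 0.0264] 0.325
o 100 [ 0.5237 -0.0467] [ 0.5237 -0.0463] 0.031
side
500 181 [ 0.5661 -0.1154] [ 0.5659 -0.1153] 0.0535
200 817 [0.5689 0.0108] [0.5698 0.013 ] 0.3233
100 61 [ 0.6748 -0.048 ] [ 0.6746 -0.0489] 0.036
50 3460 [ 0.4642 -0.0124] [ 0.473  -0.0192] 0.3348
g 241 [0.4776 0.0237] [0.4813 0.0218] 0.3909
o 6891 [ 0.5209 -0.044 ] [ 0.5214 -0.0374] 0.4422
scene
500 57 [ 0.5682 -0.1142] [ 0.567  -0.1124] 0.0544
200 1533 [0.563  0.0149] [0.5623 0.0217] 0.3205
100 26 [ 0.6766 -0.0496] [ 0.6765 -0.0472] 0.0367
50 1174 [ 0.464  -0.0115] [ 0.4691 -0.0051] 0.3357
g 2999 [0.4891 0.0232] [0.4948 0.0253] 0.3903
o 27 [ 0.5132 -0.0389] [ 0.5165 -0.0415] 0.0321
(292, 363) [0.4482 0.3616 0.015 ]
(295, 327) [0.4821 0.3034 0.0155]
(298, 298) [0.5124 0.2496 0.0152]
(299, 275) [0.5396 0.2057 0.0181]
(310, 260) [0.5508 0.1506 0.0007]
(322, 270) [0.5037 0.1798 0.0292]
(315, 380) [0.3973 0.3713 0.0275]
(268, 385) [0.4544 0.4164 0.0277]
(272, 262) [0.5953 0.2152 0.0316]
(240, 300) [0.5432 0.3569 0.1142]
(215, 360) [0.5131 0.4512 0.1038]
(255, 240) [0.617  0.2289 0.0938]
(230, 350) [0.5013 0.4307 0.1118]
[(array([286., 359.]), array([0.4531, 0.3671, 0.0173])), (array([295., 325.]), array([0.4786, 0.3071, 0.019 ])), (array([297., 296.]), array([0.5089, 0.256 , 0.0146])), (array([299., 274.]), array([0.5348, 0.2109, 0.0103])), (array([202., 274.]), array([0.6943, 0.3049, 0.015 ])), (array([250., 311.]), array([-572.2868, -343.4152,  668.0638])), (array([232., 233.]), array([0.7464, 0.1299, 0.0741]))]
```

View pics/c_wrist.png

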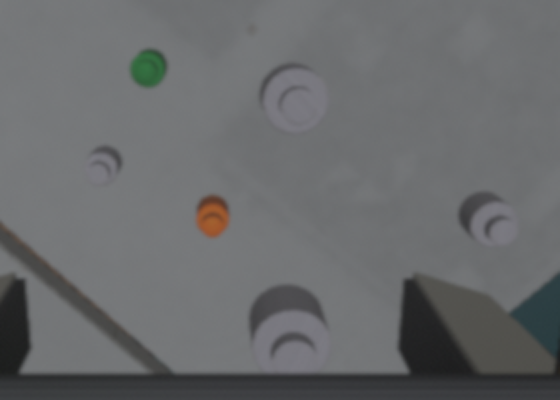

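Call:
send_rows([
  {"translation": [5, 0, -2], "spin": 8},
  {"translation": [10, 0, -4], "spin": 16},
  {"translation": [15, 0, -6], "spin": 24},
  {"translation": [20, 0, -8], "spin": 32},
  {"translation": [24, 0, -8], "spin": 40},
])

```text
validation failed for argument at $.ta...
```

Call:
send_rows([
  {"translation": [2, -2, 0], "spin": 8},
  {"translation": [4, -4, 0], "spin": 16},
  {"translation": [4, -4, 0], "spin": 22},
  {"translation": [4, -4, 0], "spin": 22},
  {"translation": [4, -4, 0], "spin": 22},
])

```text
validation failed for argument at $.ta...
```

```bash
python3 - <<'E'
from h import *
s=monitor.observe(); im,d=snap("wrist"); np.savez("wrist1.npz",im=im,d=d); cv2.imwrite("pics/wrist1.png",im[:,:,::-1])
print(s["time"],s["tool_pos"],s["tool_rot"],s["opening"])
print(*wells("wrist",im,d,lambda x,y:(x>.4)&(x<.62)&(y>.13)&(y<.43),s),sep="\n")
im,d=snap("scene"); np.savez("scene1.npz",im=im,d=d)
im,d=snap("side"); np.savez("side1.npz",im=im,d=d)
for n in ["side","scene"]:
    f=np.load(n+"1.npz"); W=cloud(n,f["d"]); print(n)
    for k,H,a in [(500,.054,(.567,-.113)),(200,.042,(.563,.02)),(100,.037,(.675,-.048)),(50,.032,(.464,-.017))]:
        m=(np.hypot(W[...,0]-a[0],W[...,1]-a[1])<.03)&(W[...,2]>H-.0035)
        p=W[m]; c=p[:,:2]; print(k,len(p),((c.max(0)+c.min(0))/2).round(4),c.mean(0).round(4),np.median(p[:,2]).round(4))
E
```

```text
0.15 [5.24705972e-01 5.10677608e-05 2.26217901e-01] [-3.14046802e+00 -1.55401776e-04  1.57078859e+00] 0.092073499821606
(array([331.,  22.]), array([0.5274, 0.206 , 0.0386]))
side
500 184 [ 0.5662 -0.115 ] [ 0.5658 -0.1155] 0.0535
200 804 [0.5689 0.0104] [0.57   0.0131] 0.3235
100 58 [ 0.6749 -0.0472] [ 0.6747 -0.0487] 0.0361
50 3475 [ 0.4642 -0.0131] [ 0.473  -0.0195] 0.335
scene
500 60 [ 0.5675 -0.1124] [ 0.567  -0.1123] 0.0541
200 1545 [0.5629 0.015 ] [0.5622 0.0217] 0.3206
100 25 [ 0.6775 -0.0474] [ 0.6764 -0.0468] 0.0375
50 1099 [ 0.4639 -0.0121] [ 0.4686 -0.006 ] 0.3359
```

View pics/wrist1.png

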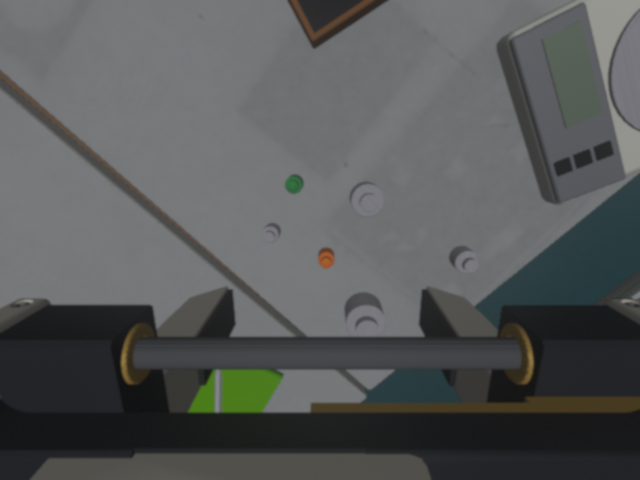

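The move was refused because it left out the jaw value, so the picture is unchanged. I'll send it again with the jaw included.

Call:
send_rows([
  {"translation": [5, 0, -2], "spin": 8, "jaw": 1},
  {"translation": [10, 0, -4], "spin": 16, "jaw": 1},
  {"translation": [15, 0, -6], "spin": 24, "jaw": 1},
  {"translation": [20, 0, -8], "spin": 32, "jaw": 1},
  {"translation": [24, 0, -8], "spin": 40, "jaw": 1},
])

```text
time: 0.8
tool_pos: [0.5255, 0.2234, 0.306]
tool_rot: [3.14, -0.003, 0.876]
contact_force: [0.1, -0.6, 0.3]
opening: 0.0924
grip_force: 0.0
```

Call:
send_rows([
  {"translation": [2, -2, 0], "spin": 8, "jaw": 1},
  {"translation": [4, -4, 0], "spin": 16, "jaw": 1},
  {"translation": [4, -4, 0], "spin": 22, "jaw": 1},
  {"translation": [4, -4, 0], "spin": 22, "jaw": 1},
  {"translation": [4, -4, 0], "spin": 22, "jaw": 1},
])

```text
time: 1.3
tool_pos: [0.5198, 0.2777, 0.3038]
tool_rot: [3.141, 0.0, 0.501]
contact_force: [0.2, 0.2, -0.2]
opening: 0.092
grip_force: 0.0
```

```bash
cat >> h.py <<'E'
def knobs(n,W,names):
    for k,H,a in [(500,.054,(.567,-.113)),(200,.042,(.568,.017)),(100,.037,(.675,-.048)),(50,.032,(.466,-.018))]:
        if k not in names: continue
        m=(np.hypot(W[...,0]-a[0],W[...,1]-a[1])<.018)&(W[...,2]>H-.004)&(W[...,2]<H+.006)
        p=W[m]; c=p[:,:2]
        if len(p)>5: print(n,k,len(p),((c.max(0)+c.min(0))/2).round(4),c.mean(0).round(4),np.median(p[:,2]).round(4))
E
python3 - <<'E'
from h import *
s=monitor.observe(); im,d=snap("wrist"); np.savez("wrist1.npz",im=im,d=d); cv2.imwrite("pics/wrist2.png",im[:,:,::-1])
print(s["time"],s["tool_pos"],s["tool_rot"],s["opening"])
print(*wells("wrist",im,d,lambda x,y:(x>.4)&(x<.62)&(y>.13)&(y<.43),s),sep="\n")
for n in ["side","scene"]:
    im,d=snap(n); np.savez(n+"1.npz",im=im,d=d); knobs(n,cloud(n,d),[500,200,100,50])
knobs("wrist0",cloud("wrist",np.load("wrist0.npz")["d"],dict(tool_pos=np.array([.5246,0,.2261]),tool_rot=np.array([-3.1401,0,1.5708]))),[500,200,100,50])
print(*wells("scene",None,d,lambda x,y:(x>.4)&(x<.62)&(y>.13)&(y<.43)),sep="\n")
E
```

```text
1.3 [0.51976574 0.27772357 0.30380857] [3.14142093e+00 3.45382777e-04 5.00959494e-01] 0.0919577753622617
(array([380., 220.]), array([0.5363, 0.2112, 0.0115]))
(array([339., 221.]), array([0.5105, 0.2558, 0.0155]))
(array([291., 222.]), array([0.4805, 0.3071, 0.0198]))
(array([236., 224.]), array([0.446 , 0.3662, 0.0246]))
side 500 180 [ 0.566  -0.1144] [ 0.5658 -0.1155] 0.0537
side 200 78 [0.5646 0.0181] [0.5642 0.0175] 0.0414
side 100 61 [ 0.675  -0.0474] [ 0.6745 -0.0489] 0.0364
side 50 42 [ 0.4625 -0.0187] [ 0.4624 -0.0191] 0.0311
scene 500 59 [ 0.5672 -0.1136] [ 0.5669 -0.1128] 0.0542
scene 200 45 [0.5664 0.0198] [0.5659 0.0206] 0.0421
scene 100 27 [ 0.6763 -0.0482] [ 0.6761 -0.0471] 0.0371
scene 50 23 [ 0.4644 -0.0184] [ 0.4643 -0.0173] 0.0312
wrist0 500 329 [ 0.5668 -0.1117] [ 0.5662 -0.1115] 0.0532
wrist0 200 265 [0.5657 0.0199] [0.5653 0.02  ] 0.0413
wrist0 100 161 [ 0.6754 -0.0479] [ 0.6748 -0.0474] 0.0358
wrist0 50 102 [ 0.4633 -0.0177] [ 0.4635 -0.0174] 0.0312
(array([285., 389.]), array([0.542 , 0.2073, 0.2333]))
(array([292., 362.]), array([0.4438, 0.3666, 0.0242]))
(array([295., 325.]), array([0.4787, 0.3071, 0.0192]))
(array([297., 297.]), array([0.5089, 0.2561, 0.0145]))
(array([299., 274.]), array([0.5352, 0.2113, 0.0102]))
(array([250., 317.]), array([-6.6902, -3.992 ,  8.4366]))
```

View pics/wrist2.png

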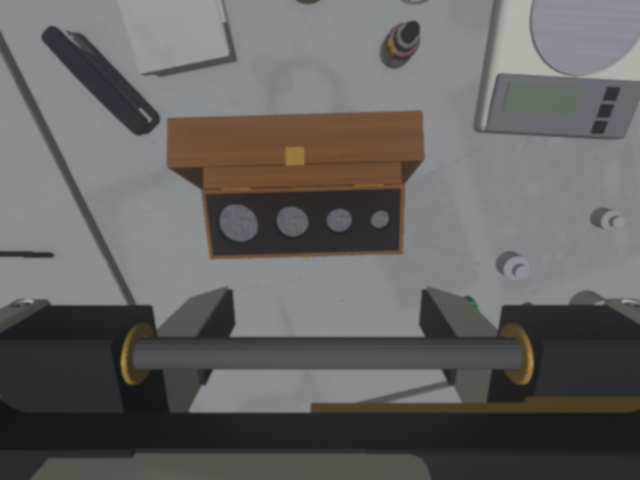

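```bash
python3 - <<'E'
import numpy as np
a=.501; R=np.array([[np.cos(a),np.sin(a)],[np.sin(a),-np.cos(a)]])
for k,p in dict(now=(.51977,.27772),w500=(.5665,-.1125),w200=(.5653,.0195),w100=(.675,-.0478),w50=(.4634,-.018),h500=(.446,.366),h200=(.4805,.307),h100=(.5105,.2558),h50=(.5363,.2112)).items(): print(k,(R@p*100).round(2),np.hypot(*p).round(3))
E
```

```text
now [58.93  0.61] 0.589
w500 [44.28 37.08] 0.578
w200 [50.52 25.44] 0.566
w100 [56.91 36.61] 0.677
w50 [39.78 23.84] 0.464
h500 [ 56.7  -10.68] 0.577
h200 [56.89 -3.85] 0.57
h100 [57.06  2.08] 0.571
h50 [57.18  7.23] 0.576
```

Call:
send_rows([
  {"translation": [-1.5, 4, 1], "spin": 0, "jaw": 0.7},
  {"translation": [-3.5, 8.5, 2], "spin": 0, "jaw": 0.7},
  {"translation": [-5.2, 13, 3], "spin": 0, "jaw": 0.7},
  {"translation": [-7, 17.5, 4], "spin": 0, "jaw": 0.7},
  {"translation": [-8.8, 22, 5], "spin": 0, "jaw": 0.7},
])

```text
time: 1.95
tool_pos: [0.5475, 0.0403, 0.2539]
tool_rot: [3.141, -0.001, 0.499]
contact_force: [1.4, -0.1, -0.1]
opening: 0.0645
grip_force: 0.0
```

Call:
send_rows([
  {"translation": [-1.5, 4, 3], "spin": 0, "jaw": 0.7},
  {"translation": [-3, 8, 6], "spin": 0, "jaw": 0.7},
  {"translation": [-4.5, 11.5, 9], "spin": 0, "jaw": 0.7},
  {"translation": [-5.85, 14.47, 12], "spin": 0, "jaw": 0.7},
  {"translation": [-5.85, 14.47, 13], "spin": 0, "jaw": 0.7},
])

```text
time: 2.45
tool_pos: [0.5636, -0.1167, 0.1206]
tool_rot: [-3.139, 0.004, 0.494]
contact_force: [-0.1, 0.3, -0.5]
opening: 0.0646
grip_force: 0.0
```

Call:
send_rows([
  {"translation": [0, 0, 0], "spin": 0, "jaw": 0.7},
  {"translation": [0, 0, 0], "spin": 0, "jaw": 0.7},
  {"translation": [0, 0, 1], "spin": 0, "jaw": 0.7},
  {"translation": [0, 0, 2], "spin": 0, "jaw": 0.7},
  {"translation": [0, 0, 2], "spin": 0, "jaw": 0.7},
])

```text
time: 2.95
tool_pos: [0.5646, -0.1113, 0.1028]
tool_rot: [-3.14, 0.001, 0.5]
contact_force: [-0.3, 0.1, 0.1]
opening: 0.0642
grip_force: 0.0
```

```bash
python3 - <<'E'
from h import *
s=monitor.observe();im,d=snap("wrist");knobs("w",cloud("wrist",d,s),[500,200,100,50])
im,d=snap("side");cv2.imwrite("pics/side3.png",cv2.resize(im[200:420,240:480,::-1],None,fx=2,fy=2))
E
```

```text
w 500 1098 [ 0.5677 -0.1142] [ 0.5684 -0.1139] 0.0533
w 200 749 [0.5668 0.0194] [0.5673 0.0185] 0.0413
w 100 622 [ 0.6766 -0.0485] [ 0.6764 -0.0485] 0.0362
```

View pics/side3.png

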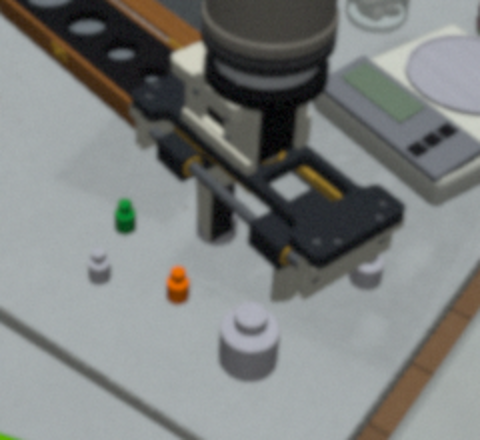

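Call:
send_rows([
  {"translation": [0.15, 0.3, 2], "spin": 0, "jaw": 0.7},
  {"translation": [0.15, 0.3, 4.5], "spin": 0, "jaw": 0.7},
  {"translation": [0.15, 0.3, 6.5], "spin": 0, "jaw": 0.7},
  {"translation": [0.15, 0.3, 8], "spin": 0, "jaw": 0.7},
  {"translation": [0.15, 0.3, 8.5], "spin": 0, "jaw": 0.7},
], force=25)

```text
time: 3.55
tool_pos: [0.5675, -0.1139, 0.0177]
tool_rot: [-3.14, 0.001, 0.498]
contact_force: [-0.6, 0.3, -0.2]
opening: 0.0648
grip_force: 0.0
```

Call:
send_rows([
  {"translation": [0, 0, 0], "spin": 0, "jaw": 0.7},
  {"translation": [0, 0, 0], "spin": 0, "jaw": 0.6},
  {"translation": [0, 0, 0], "spin": 0, "jaw": 0.5},
  {"translation": [0, 0, 0], "spin": 0, "jaw": 0.4},
  {"translation": [0, 0, 0], "spin": 0, "jaw": 0.4},
])

```text
time: 4.05
tool_pos: [0.5685, -0.1144, 0.0198]
tool_rot: [3.141, -0.001, 0.498]
contact_force: [-1.2, 0.2, 3.8]
opening: 0.0428
grip_force: 25.0
```

Call:
send_rows([
  {"translation": [0, 0, 0], "spin": 0, "jaw": 0.3},
  {"translation": [0, 0, 0], "spin": 0, "jaw": 0.3},
  {"translation": [0, 0, 0], "spin": 0, "jaw": 0.3},
  {"translation": [0, 0, 0], "spin": 0, "jaw": 0.3},
  {"translation": [0, 0, 0], "spin": 0, "jaw": 0.3},
])

```text
time: 4.55
tool_pos: [0.5685, -0.1143, 0.0198]
tool_rot: [3.141, -0.001, 0.498]
contact_force: [-0.3, 0.8, 5.4]
opening: 0.0429
grip_force: 25.0
```

Call:
send_rows([
  {"translation": [0, 0, -1], "spin": 0, "jaw": 0.3},
  {"translation": [0, 0, -3], "spin": 0, "jaw": 0.3},
  {"translation": [0, 0, -5], "spin": 0, "jaw": 0.3},
  {"translation": [0, 0, -7], "spin": 0, "jaw": 0.3},
  {"translation": [0, 0, -8], "spin": 0, "jaw": 0.3},
])

```text
time: 5.05
tool_pos: [0.5684, -0.1144, 0.1004]
tool_rot: [3.141, -0.001, 0.498]
contact_force: [-0.7, 0.5, -5.0]
opening: 0.0433
grip_force: 25.0
```

Call:
send_rows([
  {"translation": [0.5, -2, 0], "spin": 0, "jaw": 0.3},
  {"translation": [1.5, -6, 0], "spin": 0, "jaw": 0.3},
  {"translation": [2.5, -10, 0], "spin": 0, "jaw": 0.3},
  {"translation": [3.5, -14, 0], "spin": 0, "jaw": 0.3},
  {"translation": [4.5, -18, 0], "spin": 0, "jaw": 0.3},
])

```text
time: 5.55
tool_pos: [0.5204, 0.0666, 0.0984]
tool_rot: [-3.141, 0.001, 0.498]
contact_force: [0.8, -0.1, -5.5]
opening: 0.0433
grip_force: 25.0
```

Call:
send_rows([
  {"translation": [1, -4, 0], "spin": 0, "jaw": 0.3},
  {"translation": [2, -8, 0], "spin": 0, "jaw": 0.3},
  {"translation": [3, -12, 0], "spin": 0, "jaw": 0.3},
  {"translation": [4, -16, 0], "spin": 0, "jaw": 0.3},
  {"translation": [5, -20, 0], "spin": 0, "jaw": 0.3},
])

```text
time: 6.05
tool_pos: [0.4688, 0.2662, 0.0984]
tool_rot: [-3.142, 0.001, 0.498]
contact_force: [0.2, 0.4, -5.4]
opening: 0.0433
grip_force: 25.0
```

Call:
send_rows([
  {"translation": [1, -4, 0], "spin": 0, "jaw": 0.3},
  {"translation": [2, -7, 0], "spin": 0, "jaw": 0.3},
  {"translation": [2.8, -9, 0], "spin": 0, "jaw": 0.3},
  {"translation": [2.8, -10, 0], "spin": 0, "jaw": 0.3},
  {"translation": [2.8, -10, 0], "spin": 0, "jaw": 0.3},
])

```text
time: 6.55
tool_pos: [0.4455, 0.3666, 0.0982]
tool_rot: [3.141, 0.002, 0.5]
contact_force: [0.6, -0.3, -5.9]
opening: 0.0433
grip_force: 25.0
```

Call:
send_rows([
  {"translation": [0, 0, 0], "spin": 0, "jaw": 0.3},
  {"translation": [0, 0, 0], "spin": 0, "jaw": 0.3},
  {"translation": [0, 0, 0], "spin": 0, "jaw": 0.3},
  {"translation": [0, 0, 0], "spin": 0, "jaw": 0.3},
  {"translation": [0, 0, 0], "spin": 0, "jaw": 0.3},
])

```text
time: 7.05
tool_pos: [0.447, 0.3657, 0.0991]
tool_rot: [3.141, -0.0, 0.498]
contact_force: [-0.2, -0.5, -5.3]
opening: 0.0431
grip_force: 25.0
```

```bash
python3 - <<'E'
from h import *
s=monitor.observe();im,d=snap("wrist");np.savez("w4.npz",im=im,d=d);cv2.imwrite("pics/wrist4.png",im[:,:,::-1])
im,d=snap("scene");cv2.imwrite("pics/scene4.png",cv2.resize(im[180:430,190:440,::-1],None,fx=2,fy=2))
p=s["tool_pos"];a=.498;print(p,s["tool_rot"],s["contact_force"],s["opening"],(np.array([[np.cos(a),np.sin(a)],[np.sin(a),-np.cos(a)]])@(np.array([.446,.366])-p[:2])*100).round(2))
E
```

```text
[0.44702814 0.36570633 0.09906287] [ 3.14149096e+00 -1.62760500e-04  4.97589331e-01] [-0.23365135 -0.51299702 -5.2972044 ] 0.043064178792318844 [-0.08 -0.07]
```

View pics/scene4.png

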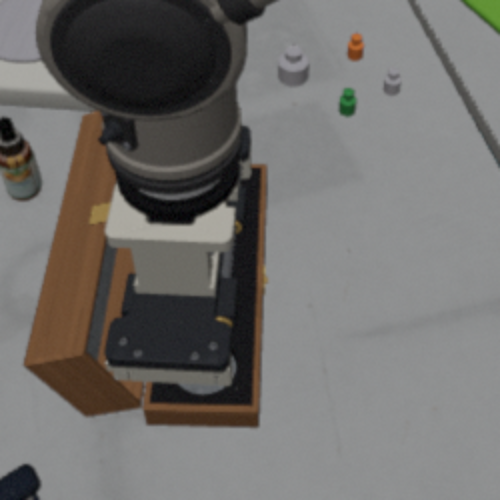

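Call:
send_rows([
  {"translation": [-0.05, -0.05, 1], "spin": 0, "jaw": 0.3},
  {"translation": [-0.05, -0.05, 2], "spin": 0, "jaw": 0.3},
  {"translation": [-0.05, -0.05, 3], "spin": 0, "jaw": 0.3},
  {"translation": [-0.05, -0.05, 4], "spin": 0, "jaw": 0.3},
  {"translation": [-0.05, -0.05, 4.6], "spin": 0, "jaw": 0.3},
])

```text
time: 7.65
tool_pos: [0.4455, 0.366, 0.0513]
tool_rot: [3.141, 0.002, 0.498]
contact_force: [0.4, -0.6, -4.7]
opening: 0.0428
grip_force: 25.0
```

Call:
send_rows([
  {"translation": [0, 0, 0.3], "spin": 0, "jaw": 0.3},
  {"translation": [0, 0, 0.6], "spin": 0, "jaw": 0.3},
  {"translation": [0, 0, 0.9], "spin": 0, "jaw": 0.3},
  {"translation": [0, 0, 1.2], "spin": 0, "jaw": 0.3},
  {"translation": [0, 0, 1.3], "spin": 0, "jaw": 0.3},
])

```text
time: 8.15
tool_pos: [0.4461, 0.3663, 0.0398]
tool_rot: [3.142, -0.0, 0.498]
contact_force: [-0.3, 0.5, -4.6]
opening: 0.0434
grip_force: 25.0
```

Call:
send_rows([
  {"translation": [0, 0, 0.1], "spin": 0, "jaw": 0.3},
  {"translation": [0, 0, 0.3], "spin": 0, "jaw": 0.3},
  {"translation": [0, 0, 0.45], "spin": 0, "jaw": 0.3},
  {"translation": [0, 0, 0.45], "spin": 0, "jaw": 0.3},
  {"translation": [0, 0, 0.45], "spin": 0, "jaw": 0.3},
])

```text
time: 8.65
tool_pos: [0.4461, 0.3663, 0.0354]
tool_rot: [3.142, -0.0, 0.498]
contact_force: [-0.5, 0.2, -5.7]
opening: 0.0431
grip_force: 25.0
```

Call:
send_rows([
  {"translation": [0, 0, 0.05], "spin": 0, "jaw": 0.4},
  {"translation": [0, 0, 0.05], "spin": 0, "jaw": 0.55},
  {"translation": [0, 0, 0.05], "spin": 0, "jaw": 0.65},
  {"translation": [0, 0, 0.05], "spin": 0, "jaw": 0.65},
  {"translation": [0, 0, 0.05], "spin": 0, "jaw": 0.65},
])

```text
time: 9.15
tool_pos: [0.4464, 0.3665, 0.0354]
tool_rot: [-3.142, -0.001, 0.498]
contact_force: [-0.0, 1.1, 0.7]
opening: 0.0596
grip_force: 0.0
```

Call:
send_rows([
  {"translation": [0, 0, -1], "spin": 0, "jaw": 0.65},
  {"translation": [0, 0, -3], "spin": 0, "jaw": 0.65},
  {"translation": [0, 0, -5], "spin": 0, "jaw": 0.65},
  {"translation": [0, 0, -7], "spin": 0, "jaw": 0.65},
  {"translation": [0, 0, -8], "spin": 0, "jaw": 0.65},
])

```text
time: 9.65
tool_pos: [0.447, 0.3669, 0.1176]
tool_rot: [-3.141, -0.004, 0.498]
contact_force: [0.5, -0.4, -0.6]
opening: 0.0594
grip_force: 0.0
```

Call:
send_rows([
  {"translation": [-0.6, 4, 0], "spin": 0, "jaw": 0.5},
  {"translation": [-1.3, 8, 0], "spin": 0, "jaw": 0.35},
  {"translation": [-2, 12, 0], "spin": 0, "jaw": 0.35},
  {"translation": [-2.6, 16, 0], "spin": 0, "jaw": 0.35},
  {"translation": [-3.3, 20, 0], "spin": 0, "jaw": 0.35},
])

```text
time: 10.15
tool_pos: [0.513, 0.1734, 0.1152]
tool_rot: [3.141, -0.0, 0.498]
contact_force: [0.1, 0.3, 0.5]
opening: 0.0323
grip_force: 0.0
```

Call:
send_rows([
  {"translation": [-0.7, 4, 0], "spin": 0, "jaw": 0.35},
  {"translation": [-1.4, 8, 0], "spin": 0, "jaw": 0.35},
  {"translation": [-2.1, 12, 0], "spin": 0, "jaw": 0.35},
  {"translation": [-2.75, 16.2, 0], "spin": 0, "jaw": 0.35},
  {"translation": [-2.75, 16.2, 0], "spin": 0, "jaw": 0.35},
])

```text
time: 10.65
tool_pos: [0.5676, 0.0147, 0.1151]
tool_rot: [3.139, -0.001, 0.493]
contact_force: [-0.4, 0.6, 0.1]
opening: 0.0321
grip_force: 0.0
```

Call:
send_rows([
  {"translation": [0, 0, 0], "spin": 0, "jaw": 0.35},
  {"translation": [0, 0, 0], "spin": 0, "jaw": 0.35},
  {"translation": [0, 0, 1], "spin": 0, "jaw": 0.35},
  {"translation": [0, 0, 2], "spin": 0, "jaw": 0.35},
  {"translation": [0, 0, 2], "spin": 0, "jaw": 0.35},
])

```text
time: 11.15
tool_pos: [0.5645, 0.0204, 0.0929]
tool_rot: [-3.139, 0.003, 0.5]
contact_force: [0.5, -0.0, -0.2]
opening: 0.0322
grip_force: 0.0
```

```bash
cat >> h.py <<'E'
def delta(p,s=None):
    s=s or monitor.observe(); d=np.array([*p,s["tool_pos"][2]])-s["tool_pos"]
    return (Rot.from_euler("xyz",s["tool_rot"]).as_matrix().T@d*100).round(2)
E
python3 - <<'E'
from h import *
s=monitor.observe();im,d=snap("wrist");knobs("w",cloud("wrist",d,s),[200,100,50])
print(s["tool_pos"],delta((.566,.0193),s))
im,d=snap("scene");W=cloud("scene",d);m=(np.hypot(W[...,0]-.446,W[...,1]-.366)<.03)&(W[...,2]>.06)&(W[...,2]<.08);print(np.median(W[m],0),W[m][:,2].max())
E
```

```text
w 200 618 [0.5665 0.0192] [0.5672 0.0198] 0.0412
w 100 555 [ 0.6765 -0.0482] [ 0.6762 -0.0474] 0.0359
w 50 179 [ 0.4651 -0.0181] [ 0.4657 -0.0173] 0.0309
[0.56447892 0.0203627  0.09292898] [ 0.08  0.17 -0.  ]
[0.44383089 0.36692761 0.06875344] 0.07285054546956782
```

Call:
send_rows([
  {"translation": [0.1, 0.2, 1.5], "spin": 0, "jaw": 0.35},
  {"translation": [0.1, 0.2, 3], "spin": 0, "jaw": 0.35},
  {"translation": [0.1, 0.2, 4.5], "spin": 0, "jaw": 0.35},
  {"translation": [0.1, 0.2, 5.8], "spin": 0, "jaw": 0.35},
  {"translation": [0.1, 0.2, 6.3], "spin": 0, "jaw": 0.35},
], force=15)

```text
time: 11.75
tool_pos: [0.5672, 0.0183, 0.0308]
tool_rot: [-3.141, 0.001, 0.498]
contact_force: [0.3, 0.3, 0.1]
opening: 0.0323
grip_force: 0.0
```

Call:
send_rows([
  {"translation": [0, 0, 0], "spin": 0, "jaw": 0.35},
  {"translation": [0, 0, 0], "spin": 0, "jaw": 0.3},
  {"translation": [0, 0, 0], "spin": 0, "jaw": 0.2},
  {"translation": [0, 0, 0], "spin": 0, "jaw": 0.1},
  {"translation": [0, 0, 0], "spin": 0, "jaw": 0.1},
])

```text
time: 12.25
tool_pos: [0.5681, 0.0182, 0.0326]
tool_rot: [3.141, -0.001, 0.498]
contact_force: [-0.9, 0.3, 2.6]
opening: 0.0166
grip_force: 15.0
```

Call:
send_rows([
  {"translation": [0, 0, 0], "spin": 0, "jaw": 0.1},
  {"translation": [0, 0, 0], "spin": 0, "jaw": 0.1},
  {"translation": [0, 0, 0], "spin": 0, "jaw": 0.1},
  {"translation": [0, 0, 0], "spin": 0, "jaw": 0.1},
  {"translation": [0, 0, 0], "spin": 0, "jaw": 0.1},
])

```text
time: 12.75
tool_pos: [0.5681, 0.0183, 0.0325]
tool_rot: [3.141, -0.001, 0.498]
contact_force: [-0.9, 1.6, 5.5]
opening: 0.0173
grip_force: 15.0
```

Call:
send_rows([
  {"translation": [0, 0, -1], "spin": 0, "jaw": 0.1},
  {"translation": [0, 0, -3], "spin": 0, "jaw": 0.1},
  {"translation": [0, 0, -5], "spin": 0, "jaw": 0.1},
  {"translation": [0, 0, -7], "spin": 0, "jaw": 0.1},
  {"translation": [0, 0, -8], "spin": 0, "jaw": 0.1},
])

```text
time: 13.25
tool_pos: [0.5683, 0.0179, 0.1137]
tool_rot: [3.14, -0.002, 0.498]
contact_force: [0.8, -0.5, -1.6]
opening: 0.017
grip_force: 14.9
```

```bash
python3 - <<'E'
from h import *
s=monitor.observe();im,d=snap("side");W=cloud("side",d);cv2.imwrite("pics/side5.png",cv2.resize(im[150:400,240:480,::-1],None,fx=2,fy=2))
print(s["tool_pos"],delta((.4805,.307),s))
E
```

```text
[0.56834529 0.01792893 0.11368908] [  6.1  -29.59  -0.03]
```

View pics/side5.png

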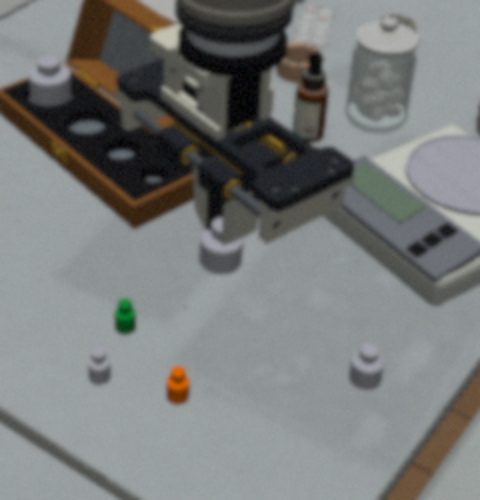

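Call:
send_rows([
  {"translation": [0.5, -2, 0], "spin": 0, "jaw": 0.1},
  {"translation": [1.2, -6, 0], "spin": 0, "jaw": 0.1},
  {"translation": [2, -10, 0], "spin": 0, "jaw": 0.1},
  {"translation": [2.8, -14, 0], "spin": 0, "jaw": 0.1},
  {"translation": [3.6, -18, 0], "spin": 0, "jaw": 0.1},
])

```text
time: 13.8
tool_pos: [0.5123, 0.1946, 0.1111]
tool_rot: [-3.141, 0.001, 0.498]
contact_force: [0.6, -0.6, -1.8]
opening: 0.0169
grip_force: 14.9
```

Call:
send_rows([
  {"translation": [0.8, -4, 0], "spin": 0, "jaw": 0.1},
  {"translation": [1.6, -8, 0], "spin": 0, "jaw": 0.1},
  {"translation": [2.6, -11, 0], "spin": 0, "jaw": 0.1},
  {"translation": [2.6, -11.6, 0], "spin": 0, "jaw": 0.1},
  {"translation": [2.6, -11.6, 0], "spin": 0, "jaw": 0.1},
])

```text
time: 14.3
tool_pos: [0.4798, 0.3082, 0.1111]
tool_rot: [3.141, 0.002, 0.5]
contact_force: [-0.8, -0.2, -1.7]
opening: 0.0169
grip_force: 14.9
```

Call:
send_rows([
  {"translation": [0, 0, 0], "spin": 0, "jaw": 0.1},
  {"translation": [0, 0, 0.5], "spin": 0, "jaw": 0.1},
  {"translation": [0, 0, 1.5], "spin": 0, "jaw": 0.1},
  {"translation": [0, 0, 2.5], "spin": 0, "jaw": 0.1},
  {"translation": [0, 0, 2.5], "spin": 0, "jaw": 0.1},
])

```text
time: 14.8
tool_pos: [0.4798, 0.3067, 0.0848]
tool_rot: [-3.141, 0.004, 0.497]
contact_force: [0.1, 1.0, -2.3]
opening: 0.0169
grip_force: 14.9
```

```bash
python3 - <<'E'
from h import *
s=monitor.observe();print(s["tool_pos"],delta((.4805,.307),s))
im,d=snap("wrist");print(*wells("wrist",im,d,lambda x,y:(x>.42)&(x<.62)&(y>.15)&(y<.4),s),sep="\n")
E
```

```text
[0.47979962 0.30672664 0.0848044 ] [ 0.07  0.01 -0.  ]
(array([500., 262.]), array([0.5363, 0.2124, 0.0112]))
(array([419., 264.]), array([0.5105, 0.2565, 0.0153]))
(array([328., 257.]), array([0.4809, 0.3074, 0.0191]))
(array([232., 255.]), array([0.4463, 0.3659, 0.0241]))
```

Call:
send_rows([
  {"translation": [0.15, 0, 0.5], "spin": 0, "jaw": 0.1},
  {"translation": [0.15, 0, 1], "spin": 0, "jaw": 0.1},
  {"translation": [0.15, 0, 1.6], "spin": 0, "jaw": 0.1},
  {"translation": [0.15, 0, 2.2], "spin": 0, "jaw": 0.1},
  {"translation": [0.15, 0, 2.7], "spin": 0, "jaw": 0.1},
])

```text
time: 15.35
tool_pos: [0.4819, 0.3085, 0.0593]
tool_rot: [3.142, 0.0, 0.498]
contact_force: [0.2, 0.4, -1.5]
opening: 0.0168
grip_force: 14.9
```

Call:
send_rows([
  {"translation": [0, 0, 0.3], "spin": 0, "jaw": 0.1},
  {"translation": [0, 0, 0.6], "spin": 0, "jaw": 0.1},
  {"translation": [0, 0, 0.9], "spin": 0, "jaw": 0.1},
  {"translation": [0, 0, 0.9], "spin": 0, "jaw": 0.1},
  {"translation": [0, 0, 0.9], "spin": 0, "jaw": 0.1},
])

```text
time: 15.85
tool_pos: [0.4822, 0.3085, 0.051]
tool_rot: [3.142, -0.0, 0.498]
contact_force: [-0.1, -0.2, -1.6]
opening: 0.017
grip_force: 14.9
```

Call:
send_rows([
  {"translation": [0, 0, 0.15], "spin": 0, "jaw": 0.1},
  {"translation": [0, 0, 0.3], "spin": 0, "jaw": 0.1},
  {"translation": [0, 0, 0.3], "spin": 0, "jaw": 0.1},
  {"translation": [0, 0, 0.3], "spin": 0, "jaw": 0.1},
  {"translation": [0, 0, 0.3], "spin": 0, "jaw": 0.1},
])

```text
time: 16.35
tool_pos: [0.4821, 0.3085, 0.048]
tool_rot: [3.142, -0.0, 0.498]
contact_force: [0.3, -0.6, -1.9]
opening: 0.0168
grip_force: 14.9
```

Call:
send_rows([
  {"translation": [0, 0, 0], "spin": 0, "jaw": 0.2},
  {"translation": [0, 0, 0], "spin": 0, "jaw": 0.3},
  {"translation": [0, 0, 0], "spin": 0, "jaw": 0.35},
  {"translation": [0, 0, 0], "spin": 0, "jaw": 0.35},
  {"translation": [0, 0, 0], "spin": 0, "jaw": 0.35},
])

```text
time: 16.85
tool_pos: [0.4822, 0.3085, 0.0481]
tool_rot: [3.141, -0.0, 0.498]
contact_force: [-0.5, -0.6, -0.6]
opening: 0.0321
grip_force: 0.0
```

Call:
send_rows([
  {"translation": [0, 0, -1], "spin": 0, "jaw": 0.35},
  {"translation": [0, 0, -3], "spin": 0, "jaw": 0.35},
  {"translation": [0, 0, -5], "spin": 0, "jaw": 0.35},
  {"translation": [0, 0, -7], "spin": 0, "jaw": 0.35},
  {"translation": [0, 0, -8], "spin": 0, "jaw": 0.35},
])

```text
time: 17.35
tool_pos: [0.483, 0.3089, 0.1305]
tool_rot: [3.141, -0.004, 0.498]
contact_force: [-0.3, -0.2, 0.1]
opening: 0.0323
grip_force: 0.0
```

Call:
send_rows([
  {"translation": [0, 4, 0], "spin": 0, "jaw": 0.32},
  {"translation": [0, 8, 0], "spin": 0, "jaw": 0.32},
  {"translation": [0, 12, 0], "spin": 0, "jaw": 0.32},
  {"translation": [0, 16, 0], "spin": 0, "jaw": 0.32},
  {"translation": [0, 20, 0], "spin": 0, "jaw": 0.32},
])

```text
time: 17.85
tool_pos: [0.5782, 0.1313, 0.1281]
tool_rot: [3.142, -0.0, 0.498]
contact_force: [0.5, -0.8, -1.0]
opening: 0.0297
grip_force: 0.0
```

Call:
send_rows([
  {"translation": [0, 4, 0], "spin": 0, "jaw": 0.32},
  {"translation": [0, 8, 0], "spin": 0, "jaw": 0.32},
  {"translation": [0, 12, 0], "spin": 0, "jaw": 0.32},
  {"translation": [0, 16, 0], "spin": 0, "jaw": 0.32},
  {"translation": [0, 20, 0], "spin": 0, "jaw": 0.32},
])

```text
time: 18.35
tool_pos: [0.6737, -0.0444, 0.128]
tool_rot: [-3.141, 0.0, 0.498]
contact_force: [0.1, 0.5, 0.6]
opening: 0.0295
grip_force: 0.0
```

Call:
send_rows([
  {"translation": [0, 0.6, 1], "spin": 0, "jaw": 0.32},
  {"translation": [0, 0.6, 2], "spin": 0, "jaw": 0.32},
  {"translation": [0, 0.6, 3], "spin": 0, "jaw": 0.32},
  {"translation": [0, 0.6, 3], "spin": 0, "jaw": 0.32},
  {"translation": [0, 0.6, 3], "spin": 0, "jaw": 0.32},
])

```text
time: 18.85
tool_pos: [0.6757, -0.0467, 0.0978]
tool_rot: [-3.141, 0.001, 0.5]
contact_force: [-0.0, -0.8, -0.4]
opening: 0.0291
grip_force: 0.0
```

```bash
python3 - <<'E'
from h import *
s=monitor.observe();im,d=snap("wrist");knobs("w",cloud("wrist",d,s),[100,50])
print(s["tool_pos"],delta((.6763,-.0482),s))
im,d=snap("scene");W=cloud("scene",d)
for a,h in [((.446,.366),.069),((.4805,.307),.057)]:
    m=(np.hypot(W[...,0]-a[0],W[...,1]-a[1])<.025)&(W[...,2]>h-.005)&(W[...,2]<h+.02);print(len(W[m]),np.median(W[m],0),W[m][:,2].max())
E
```

```text
w 100 394 [ 0.6768 -0.0482] [ 0.6772 -0.0479] 0.0361
[ 0.67566052 -0.04665328  0.09775332] [-0.02  0.17 -0.  ]
190 [0.44507119 0.36642458 0.06879496] 0.07290706717311535
94 [0.47978525 0.30949089 0.05657324] 0.05943087332904207
```

Call:
send_rows([
  {"translation": [0.05, 0.2, 1.5], "spin": 0, "jaw": 0.32},
  {"translation": [0.05, 0.2, 3], "spin": 0, "jaw": 0.32},
  {"translation": [0.05, 0.2, 4.8], "spin": 0, "jaw": 0.32},
  {"translation": [0.05, 0.2, 6.4], "spin": 0, "jaw": 0.32},
  {"translation": [0.05, 0.2, 7.1], "spin": 0, "jaw": 0.32},
], force=12)

```text
time: 19.45
tool_pos: [0.676, -0.0494, 0.0239]
tool_rot: [-3.139, 0.003, 0.498]
contact_force: [-0.1, 0.2, -1.0]
opening: 0.0293
grip_force: 0.0
```

Call:
send_rows([
  {"translation": [0, 0, 0], "spin": 0, "jaw": 0.32},
  {"translation": [0, 0, 0], "spin": 0, "jaw": 0.25},
  {"translation": [0, 0, 0], "spin": 0, "jaw": 0.15},
  {"translation": [0, 0, 0], "spin": 0, "jaw": 0.08},
  {"translation": [0, 0, 0], "spin": 0, "jaw": 0.08},
])

```text
time: 19.95
tool_pos: [0.678, -0.0497, 0.0279]
tool_rot: [3.141, -0.001, 0.498]
contact_force: [0.0, 0.5, 1.5]
opening: 0.0137
grip_force: 12.0
```

Call:
send_rows([
  {"translation": [0, 0, 0], "spin": 0, "jaw": 0.08},
  {"translation": [0, 0, 0], "spin": 0, "jaw": 0.08},
  {"translation": [0, 0, 0], "spin": 0, "jaw": 0.08},
  {"translation": [0, 0, 0], "spin": 0, "jaw": 0.08},
  {"translation": [0, 0, 0], "spin": 0, "jaw": 0.08},
])

```text
time: 20.45
tool_pos: [0.678, -0.0496, 0.0277]
tool_rot: [3.141, -0.001, 0.498]
contact_force: [-1.0, 0.2, 5.7]
opening: 0.0139
grip_force: 12.0
```

Call:
send_rows([
  {"translation": [0, 0, -1], "spin": 0, "jaw": 0.08},
  {"translation": [0, 0, -3], "spin": 0, "jaw": 0.08},
  {"translation": [0, 0, -5], "spin": 0, "jaw": 0.08},
  {"translation": [0, 0, -7], "spin": 0, "jaw": 0.08},
  {"translation": [0, 0, -8], "spin": 0, "jaw": 0.08},
])

```text
time: 20.95
tool_pos: [0.6781, -0.0499, 0.109]
tool_rot: [3.14, -0.002, 0.498]
contact_force: [-0.1, -0.4, -1.1]
opening: 0.0139
grip_force: 12.0
```

```bash
python3 - <<'E'
from h import *
s=monitor.observe();print(s["tool_pos"],delta((.5105,.2563),s))
im,d=snap("side");cv2.imwrite("pics/side6.png",cv2.resize(im[150:400,240:480,::-1],None,fx=2,fy=2))
E
```

```text
[ 0.67811506 -0.04985607  0.10899358] [ -0.09 -34.9   -0.05]
```

View pics/side6.png

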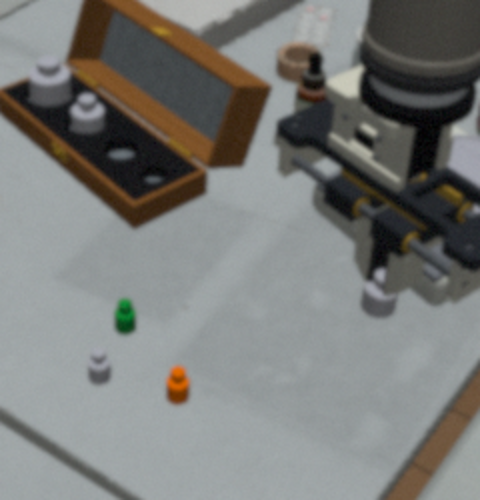

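Call:
send_rows([
  {"translation": [0, -2, 0], "spin": 0, "jaw": 0.08},
  {"translation": [0, -6, 0], "spin": 0, "jaw": 0.08},
  {"translation": [0, -10, 0], "spin": 0, "jaw": 0.08},
  {"translation": [0, -14, 0], "spin": 0, "jaw": 0.08},
  {"translation": [0, -18, 0], "spin": 0, "jaw": 0.08},
])

```text
time: 21.5
tool_pos: [0.59, 0.1095, 0.106]
tool_rot: [-3.141, 0.002, 0.498]
contact_force: [0.7, 0.4, -1.2]
opening: 0.0139
grip_force: 12.0
```

Call:
send_rows([
  {"translation": [0, -4, 0], "spin": 0, "jaw": 0.08},
  {"translation": [0, -8, 0], "spin": 0, "jaw": 0.08},
  {"translation": [0, -12, 0], "spin": 0, "jaw": 0.08},
  {"translation": [0, -15, 0], "spin": 0, "jaw": 0.08},
  {"translation": [0, -16.9, 0], "spin": 0, "jaw": 0.08},
])

```text
time: 22.0
tool_pos: [0.5088, 0.2587, 0.1061]
tool_rot: [-3.141, 0.002, 0.5]
contact_force: [0.2, 0.2, -0.5]
opening: 0.0138
grip_force: 12.0
```

Call:
send_rows([
  {"translation": [0, 0, 0], "spin": 0, "jaw": 0.08},
  {"translation": [0, 0, 0.5], "spin": 0, "jaw": 0.08},
  {"translation": [0, 0, 1.5], "spin": 0, "jaw": 0.08},
  {"translation": [0, 0, 2], "spin": 0, "jaw": 0.08},
  {"translation": [0, 0, 2], "spin": 0, "jaw": 0.08},
])

```text
time: 22.5
tool_pos: [0.5103, 0.2558, 0.0854]
tool_rot: [-3.141, 0.003, 0.497]
contact_force: [0.5, -0.2, -0.5]
opening: 0.0145
grip_force: 12.0
```

```bash
python3 - <<'E'
from h import *
s=monitor.observe();print(s["tool_pos"],delta((.5105,.2563),s))
im,d=snap("wrist");print(*wells("wrist",im,d,lambda x,y:(x>.42)&(x<.62)&(y>.15)&(y<.4),s),sep="\n")
E
```

```text
[0.51033625 0.25580968 0.0854028 ] [ 0.04 -0.04 -0.  ]
(array([407., 265.]), array([0.5368, 0.2115, 0.0114]))
(array([161., 277.]), array([0.4467, 0.3658, 0.0245]))
(array([328., 262.]), array([0.5129, 0.256 , 0.014 ]))
(array([255., 269.]), array([0.4808, 0.3075, 0.0196]))
(array([123., 242.]), array([0.4461, 0.3646, 0.0248]))
```

Call:
send_rows([
  {"translation": [0.05, 0, 0.5], "spin": 0, "jaw": 0.08},
  {"translation": [0.05, 0, 1.2], "spin": 0, "jaw": 0.08},
  {"translation": [0.05, 0, 2], "spin": 0, "jaw": 0.08},
  {"translation": [0.05, 0, 2.8], "spin": 0, "jaw": 0.08},
  {"translation": [0.05, 0, 3.4], "spin": 0, "jaw": 0.08},
])

```text
time: 23.05
tool_pos: [0.5108, 0.2571, 0.0519]
tool_rot: [-3.141, 0.001, 0.498]
contact_force: [-0.0, -0.5, -1.6]
opening: 0.0142
grip_force: 12.0
```

Call:
send_rows([
  {"translation": [0, 0, 0.3], "spin": 0, "jaw": 0.08},
  {"translation": [0, 0, 0.6], "spin": 0, "jaw": 0.08},
  {"translation": [0, 0, 0.9], "spin": 0, "jaw": 0.08},
  {"translation": [0, 0, 0.9], "spin": 0, "jaw": 0.08},
  {"translation": [0, 0, 0.9], "spin": 0, "jaw": 0.08},
])

```text
time: 23.55
tool_pos: [0.5113, 0.2572, 0.0441]
tool_rot: [3.142, -0.0, 0.498]
contact_force: [0.7, -0.4, -1.6]
opening: 0.0141
grip_force: 12.0
```

Call:
send_rows([
  {"translation": [0, 0, 0.1], "spin": 0, "jaw": 0.08},
  {"translation": [0, 0, 0.1], "spin": 0, "jaw": 0.08},
  {"translation": [0, 0, 0.1], "spin": 0, "jaw": 0.2},
  {"translation": [0, 0, 0.1], "spin": 0, "jaw": 0.3},
  {"translation": [0, 0, 0.1], "spin": 0, "jaw": 0.3},
])

```text
time: 24.05
tool_pos: [0.5113, 0.2572, 0.0431]
tool_rot: [3.141, -0.0, 0.498]
contact_force: [-0.2, -0.1, -0.0]
opening: 0.0267
grip_force: 0.0
```

Call:
send_rows([
  {"translation": [0, 0, 0], "spin": 0, "jaw": 0.3},
  {"translation": [0, 0, -2], "spin": 0, "jaw": 0.3},
  {"translation": [0, 0, -4], "spin": 0, "jaw": 0.3},
  {"translation": [0, 0, -6], "spin": 0, "jaw": 0.3},
  {"translation": [0, 0, -8], "spin": 0, "jaw": 0.3},
])

```text
time: 24.55
tool_pos: [0.5111, 0.2571, 0.1238]
tool_rot: [3.142, -0.0, 0.498]
contact_force: [-0.7, 0.1, -0.0]
opening: 0.0274
grip_force: 0.0
```

Call:
send_rows([
  {"translation": [-3, 4, 0], "spin": 0, "jaw": 0.28},
  {"translation": [-6, 7.5, 0], "spin": 0, "jaw": 0.28},
  {"translation": [-9, 11.5, 0], "spin": 0, "jaw": 0.28},
  {"translation": [-12, 15, 0], "spin": 0, "jaw": 0.28},
  {"translation": [-14.5, 18.5, 0], "spin": 0, "jaw": 0.28},
])

```text
time: 25.05
tool_pos: [0.4713, 0.0237, 0.1232]
tool_rot: [3.141, -0.0, 0.498]
contact_force: [0.9, 0.3, 0.3]
opening: 0.026
grip_force: 0.0
```

Call:
send_rows([
  {"translation": [-2.75, 3.45, 0], "spin": 0, "jaw": 0.28},
  {"translation": [-2.75, 3.45, 0], "spin": 0, "jaw": 0.28},
  {"translation": [-2.75, 3.45, 1.5], "spin": 0, "jaw": 0.28},
  {"translation": [-2.75, 3.45, 3], "spin": 0, "jaw": 0.28},
  {"translation": [-2.75, 3.45, 3], "spin": 0, "jaw": 0.28},
])

```text
time: 25.55
tool_pos: [0.4635, -0.0175, 0.0917]
tool_rot: [-3.139, 0.002, 0.498]
contact_force: [0.1, 0.5, -0.0]
opening: 0.0258
grip_force: 0.0
```

```bash
python3 - <<'E'
from h import *
s=monitor.observe();im,d=snap("wrist");knobs("w",cloud("wrist",d,s),[50])
print(s["tool_pos"],delta((.4645,-.018),s))
im,d=snap("scene");W=cloud("scene",d)
for a,h in [((.446,.366),.069),((.4805,.307),.057),((.5105,.2565),.052)]:
    m=(np.hypot(W[...,0]-a[0],W[...,1]-a[1])<.02)&(W[...,2]>h-.005)&(W[...,2]<h+.02);print(len(W[m]),np.median(W[m],0),W[m][:,2].max())
E
```

```text
w 50 259 [ 0.4642 -0.0181] [ 0.4649 -0.0179] 0.031
[ 0.46348389 -0.0174641   0.09165687] [ 0.06  0.1  -0.  ]
191 [0.44497284 0.36648769 0.06879354] 0.07215451331403067
90 [0.48010599 0.30907317 0.05680915] 0.059932004598936994
54 [0.50903667 0.25901116 0.05184524] 0.055302221514190286
```

Call:
send_rows([
  {"translation": [0.05, 0.05, 1.5], "spin": 0, "jaw": 0.28},
  {"translation": [0.05, 0.05, 3.3], "spin": 0, "jaw": 0.28},
  {"translation": [0.05, 0.05, 5], "spin": 0, "jaw": 0.28},
  {"translation": [0.05, 0.05, 6.4], "spin": 0, "jaw": 0.28},
  {"translation": [0.05, 0.05, 6.9], "spin": 0, "jaw": 0.28},
], force=10)

```text
time: 26.15
tool_pos: [0.4652, -0.0179, 0.0236]
tool_rot: [-3.141, 0.0, 0.499]
contact_force: [0.0, 0.3, -0.9]
opening: 0.0255
grip_force: 0.0
```

Call:
send_rows([
  {"translation": [0, 0, 0], "spin": 0, "jaw": 0.28},
  {"translation": [0, 0, 0], "spin": 0, "jaw": 0.28},
  {"translation": [0, 0, 0], "spin": 0, "jaw": 0.28},
  {"translation": [0, 0, 0], "spin": 0, "jaw": 0.28},
  {"translation": [0, 0, 0], "spin": 0, "jaw": 0.28},
])

```text
time: 26.65
tool_pos: [0.4655, -0.0183, 0.0244]
tool_rot: [3.141, -0.001, 0.498]
contact_force: [0.8, -0.4, 0.9]
opening: 0.0256
grip_force: 0.0
```

Call:
send_rows([
  {"translation": [0, 0, 0], "spin": 0, "jaw": 0.2},
  {"translation": [0, 0, 0], "spin": 0, "jaw": 0.1},
  {"translation": [0, 0, 0], "spin": 0, "jaw": 0.04},
  {"translation": [0, 0, 0], "spin": 0, "jaw": 0.04},
  {"translation": [0, 0, 0], "spin": 0, "jaw": 0.04},
])

```text
time: 27.15
tool_pos: [0.4653, -0.0183, 0.024]
tool_rot: [3.142, -0.0, 0.498]
contact_force: [-0.6, 0.3, 1.2]
opening: 0.0112
grip_force: 10.0
```

Call:
send_rows([
  {"translation": [0, 0, -1], "spin": 0, "jaw": 0.04},
  {"translation": [0, 0, -3], "spin": 0, "jaw": 0.04},
  {"translation": [0, 0, -5], "spin": 0, "jaw": 0.04},
  {"translation": [0, 0, -7], "spin": 0, "jaw": 0.04},
  {"translation": [0, 0, -8], "spin": 0, "jaw": 0.04},
])

```text
time: 27.65
tool_pos: [0.4661, -0.0185, 0.106]
tool_rot: [3.14, -0.002, 0.498]
contact_force: [-0.0, -0.5, -0.4]
opening: 0.011
grip_force: 10.0
```

Call:
send_rows([
  {"translation": [1.5, -1.5, 0], "spin": 0, "jaw": 0.04},
  {"translation": [4.5, -4.5, 0], "spin": 0, "jaw": 0.04},
  {"translation": [7.5, -7.5, 0], "spin": 0, "jaw": 0.04},
  {"translation": [10.5, -10.5, 0], "spin": 0, "jaw": 0.04},
  {"translation": [13.5, -13.2, 0], "spin": 0, "jaw": 0.04},
])

```text
time: 28.15
tool_pos: [0.5207, 0.1639, 0.104]
tool_rot: [-3.142, 0.0, 0.498]
contact_force: [0.8, -0.8, -0.4]
opening: 0.0111
grip_force: 10.0
```

Call:
send_rows([
  {"translation": [2.5, -2.5, 0], "spin": 0, "jaw": 0.04},
  {"translation": [3.75, -3.6, 0], "spin": 0, "jaw": 0.04},
  {"translation": [3.75, -3.6, 1], "spin": 0, "jaw": 0.04},
  {"translation": [3.75, -3.6, 2], "spin": 0, "jaw": 0.04},
  {"translation": [3.75, -3.6, 2], "spin": 0, "jaw": 0.04},
])

```text
time: 28.65
tool_pos: [0.5348, 0.2104, 0.0818]
tool_rot: [-3.141, 0.005, 0.497]
contact_force: [0.4, -1.5, -0.3]
opening: 0.0108
grip_force: 10.0
```

```bash
python3 - <<'E'
from h import *
s=monitor.observe();print(s["tool_pos"],delta((.5366,.2116),s))
im,d=snap("side");cv2.imwrite("pics/side7.png",cv2.resize(im[130:330,200:440,::-1],None,fx=2,fy=2))
E
```

```text
[0.53476925 0.21036617 0.08178249] [ 0.22 -0.02 -0.  ]
```

View pics/side7.png

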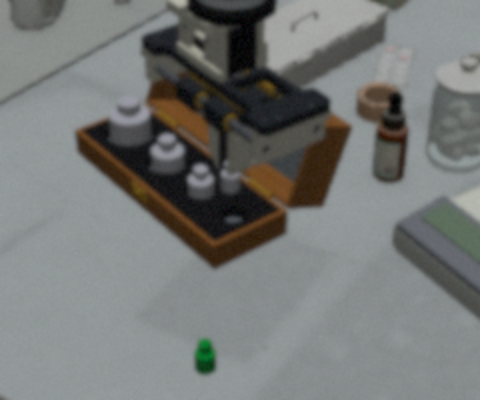

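Call:
send_rows([
  {"translation": [0.1, 0, 0.5], "spin": 0, "jaw": 0.04},
  {"translation": [0.1, 0, 1], "spin": 0, "jaw": 0.04},
  {"translation": [0.1, 0, 1.6], "spin": 0, "jaw": 0.04},
  {"translation": [0.1, 0, 2.2], "spin": 0, "jaw": 0.04},
  {"translation": [0.1, 0, 2.2], "spin": 0, "jaw": 0.04},
])

```text
time: 29.2
tool_pos: [0.5367, 0.212, 0.0609]
tool_rot: [-3.141, 0.002, 0.498]
contact_force: [-0.4, -0.6, -0.5]
opening: 0.0109
grip_force: 10.0
```

```bash
python3 - <<'E'
from h import *
s=monitor.observe();print(s["tool_pos"],s["tool_rot"],delta((.5366,.2116),s))
E
```

```text
[0.53670993 0.21195838 0.06086447] [-3.14116734e+00  1.82748991e-03  4.98227184e-01] [-0.03  0.03  0.  ]
```

Call:
send_rows([
  {"translation": [0, 0, 0.4], "spin": 0, "jaw": 0.04},
  {"translation": [0, 0, 0.8], "spin": 0, "jaw": 0.04},
  {"translation": [0, 0, 1.2], "spin": 0, "jaw": 0.04},
  {"translation": [0, 0, 1.6], "spin": 0, "jaw": 0.04},
  {"translation": [0, 0, 1.9], "spin": 0, "jaw": 0.04},
])

```text
time: 29.7
tool_pos: [0.5373, 0.2122, 0.0425]
tool_rot: [-3.142, 0.0, 0.498]
contact_force: [0.2, 0.5, -0.9]
opening: 0.011
grip_force: 10.0
```

Call:
send_rows([
  {"translation": [0, 0, 0.15], "spin": 0, "jaw": 0.04},
  {"translation": [0, 0, 0.25], "spin": 0, "jaw": 0.04},
  {"translation": [0, 0, 0.25], "spin": 0, "jaw": 0.04},
  {"translation": [0, 0, 0.25], "spin": 0, "jaw": 0.04},
  {"translation": [0, 0, 0.25], "spin": 0, "jaw": 0.04},
])

```text
time: 30.2
tool_pos: [0.5375, 0.2122, 0.0407]
tool_rot: [3.141, -0.0, 0.498]
contact_force: [0.4, 0.7, -1.0]
opening: 0.0109
grip_force: 10.0
```

Call:
send_rows([
  {"translation": [0, 0, 0.15], "spin": 0, "jaw": 0.04},
  {"translation": [0, 0, 0.15], "spin": 0, "jaw": 0.04},
  {"translation": [0, 0, 0.15], "spin": 0, "jaw": 0.15},
  {"translation": [0, 0, 0.15], "spin": 0, "jaw": 0.25},
  {"translation": [0, 0, 0.15], "spin": 0, "jaw": 0.25},
])

```text
time: 30.7
tool_pos: [0.5374, 0.2122, 0.039]
tool_rot: [3.142, -0.0, 0.498]
contact_force: [-0.5, -0.2, -0.7]
opening: 0.0219
grip_force: 0.0
```

Call:
send_rows([
  {"translation": [0, 0, 0], "spin": 0, "jaw": 0.25},
  {"translation": [0, 0, -2], "spin": 0, "jaw": 0.25},
  {"translation": [0, 0, -5], "spin": 0, "jaw": 0.25},
  {"translation": [0, 0, -9], "spin": 0, "jaw": 0.25},
  {"translation": [0, 0, -13], "spin": 0, "jaw": 0.25},
])

```text
time: 31.2
tool_pos: [0.5369, 0.2121, 0.17]
tool_rot: [-3.141, 0.001, 0.498]
contact_force: [0.6, 1.0, -0.0]
opening: 0.0229
grip_force: 0.0
```

Call:
send_rows([
  {"translation": [0, 0, -4], "spin": 0, "jaw": 0},
  {"translation": [0, -4, -8], "spin": 0, "jaw": 0},
  {"translation": [0, -8, -10], "spin": 0, "jaw": 0},
  {"translation": [0, -8, -10], "spin": 0, "jaw": 0},
  {"translation": [0, -8, -10], "spin": 0, "jaw": 0},
])

```text
time: 31.7
tool_pos: [0.4987, 0.2831, 0.2694]
tool_rot: [3.141, -0.001, 0.5]
contact_force: [0.0, -0.5, -0.2]
opening: 0.0004
grip_force: 0.0
```

```bash
python3 - <<'E'
from h import *
s=monitor.observe();print(s["tool_pos"],s["qpos"].round(2))
im,d=snap("wrist");W=cloud("wrist",d,s);cv2.imwrite("pics/wrist8.png",im[:,:,::-1])
for a,h in [((.446,.366),.069),((.4805,.307),.057),((.5105,.2565),.052),((.5366,.2116),.047)]:
    m=(np.hypot(W[...,0]-a[0],W[...,1]-a[1])<.02)&(W[...,2]>h-.005)&(W[...,2]<h+.02);print(len(W[m]),np.median(W[m],0))
# lid in case axes: origin row mid
a=.528;x=np.array([np.cos(a),np.sin(a)]);y=np.array([-x[1],x[0]]);o=np.array([.446,.366])-y*.085
print("case centre",o)
for n in ["wrist","scene"]:
    if n=="scene": im,d=snap(n);W=cloud(n,d)
    q=W[...,:2]-o;X=q@x;Y=q@y;Z=W[...,2]
    m=(X>.03)&(X<.25)&(abs(Y)<.1)&(Z>.05)&(Z<.17)
    for zl in np.arange(.05,.17,.01):
        k=m&(Z>zl)&(Z<zl+.01)
        if k.sum()>20: print(n,zl.round(2),k.sum(),np.percentile(X[k],[2,50,98]).round(4),np.percentile(Y[k],[2,98]).round(3))
E
```

```text
[0.49874884 0.28314119 0.26939473] [ 0.38  0.4   1.31 -0.    1.42  1.45]
425 [0.44667751 0.36593197 0.06833447]
219 [0.48121136 0.30941124 0.05629511]
150 [0.5102004  0.25909832 0.05112101]
96 [0.5367349  0.21345079 0.04609215]
case centre [0.48882357 0.29257561]
wrist 0.05 162 [0.1804 0.189  0.2006] [-0.1   -0.094]
wrist 0.06 62 [0.1873 0.1928 0.1984] [-0.1   -0.096]
wrist 0.07 24 [0.1885 0.1922 0.1963] [-0.1   -0.099]
wrist 0.09 3460 [0.1092 0.1167 0.1228] [-0.096  0.095]
wrist 0.1 6958 [0.0842 0.098  0.1108] [-0.096  0.096]
wrist 0.11 2712 [0.0763 0.081  0.088 ] [-0.095  0.095]
scene 0.05 52 [0.1807 0.1905 0.2019] [-0.099 -0.094]
scene 0.06 24 [0.1827 0.1917 0.2001] [-0.1   -0.096]
scene 0.09 565 [0.1105 0.1174 0.1226] [-0.094  0.097]
scene 0.1 1395 [0.0831 0.0995 0.1127] [-0.095  0.097]
scene 0.11 718 [0.0758 0.081  0.0899] [-0.095  0.097]
```

View pics/wrist8.png

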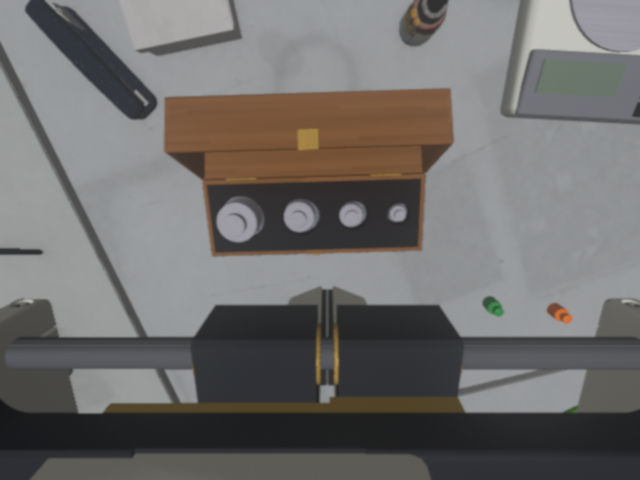

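Call:
send_rows([
  {"translation": [4, -1, 0], "spin": 0, "jaw": 0},
  {"translation": [8, -2, 1], "spin": 0, "jaw": 0},
  {"translation": [12, -2.8, 3], "spin": 0, "jaw": 0},
  {"translation": [16.5, -2.8, 5], "spin": 0, "jaw": 0},
  {"translation": [16.5, -2.8, 7], "spin": 0, "jaw": 0},
])

```text
time: 32.3
tool_pos: [0.6349, 0.3859, 0.1907]
tool_rot: [3.142, 0.005, 0.496]
contact_force: [-0.1, -1.6, -0.8]
opening: 0.0003
grip_force: 0.0
```

Call:
send_rows([
  {"translation": [0, 0, 0], "spin": 0, "jaw": 0},
  {"translation": [0, 0, 0], "spin": 0, "jaw": 0},
  {"translation": [0, 0, 2], "spin": 0, "jaw": 0},
  {"translation": [0, 0, 4], "spin": 0, "jaw": 0},
  {"translation": [0, 0, 5], "spin": 0, "jaw": 0},
])

```text
time: 32.8
tool_pos: [0.6303, 0.3851, 0.1504]
tool_rot: [3.141, -0.001, 0.498]
contact_force: [-0.5, 0.1, -0.7]
opening: 0.0006
grip_force: 0.0
```

```bash
cat > cs.py <<'E'
from h import *
s=monitor.observe();a=.528;x=np.array([np.cos(a),np.sin(a)]);y=np.array([-x[1],x[0]]);q=s["tool_pos"][:2]-np.array([.4888,.2926])
print("caseXY",q@x,q@y,s["tool_pos"][2],s["tool_rot"],s["contact_force"],s["qpos"].round(2))
E
python3 cs.py; python3 - <<'E'
from h import *
im,d=snap("side");cv2.imwrite("pics/side9.png",cv2.resize(im[60:300,180:460,::-1],None,fx=2,fy=2))
E
```

```text
caseXY 0.16886849753270933 0.008590851739938649 0.15038590650243167 [ 3.14141680e+00 -1.22839911e-03  4.97678320e-01] [-0.46467051  0.0820819  -0.69531151] [ 0.44  0.81  0.92 -0.    1.42  1.52]
```

View pics/side9.png

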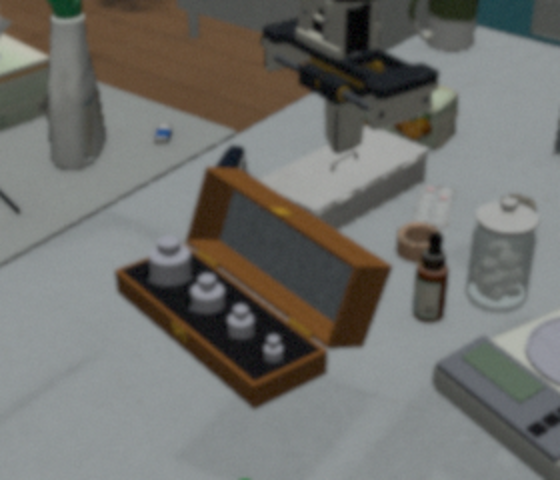

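Call:
send_rows([
  {"translation": [0, 0, 1.5], "spin": 0, "jaw": 0},
  {"translation": [0, 0, 3.5], "spin": 0, "jaw": 0},
  {"translation": [0, 0, 5.5], "spin": 0, "jaw": 0},
  {"translation": [0, 0, 7], "spin": 0, "jaw": 0},
  {"translation": [0, 0, 8], "spin": 0, "jaw": 0},
])

```text
time: 33.35
tool_pos: [0.6308, 0.3858, 0.0692]
tool_rot: [3.142, -0.001, 0.498]
contact_force: [0.7, 0.3, 0.8]
opening: 0.0008
grip_force: 0.0
```

Call:
send_rows([
  {"translation": [-0.5, 0, 0], "spin": 0, "jaw": 0},
  {"translation": [-1.3, 0, 0], "spin": 0, "jaw": 0},
  {"translation": [-2.2, 0, 0], "spin": 0, "jaw": 0},
  {"translation": [-3, 0, 0], "spin": 0, "jaw": 0},
  {"translation": [-3.8, 0, 0], "spin": 0, "jaw": 0},
])

```text
time: 33.85
tool_pos: [0.5985, 0.3683, 0.0712]
tool_rot: [3.141, -0.005, 0.498]
contact_force: [12.2, 7.2, 11.5]
opening: 0.0006
grip_force: 7.9
```

Call:
send_rows([
  {"translation": [-0.5, 0, 0], "spin": 0, "jaw": 0},
  {"translation": [-1, 0, 0], "spin": 0, "jaw": 0},
  {"translation": [-1.5, 0, 0], "spin": 0, "jaw": 0},
  {"translation": [-2, 0, -0.3], "spin": 0, "jaw": 0},
  {"translation": [-2.5, 0, -0.5], "spin": 0, "jaw": 0},
])

```text
time: 34.35
tool_pos: [0.575, 0.3556, 0.0746]
tool_rot: [3.142, -0.0, 0.498]
contact_force: [2.5, 1.2, 1.8]
opening: 0.0006
grip_force: 0.9
```

```bash
python3 cs.py; python3 - <<'E'
from h import *
im,d=snap("side");cv2.imwrite("pics/side10.png",cv2.resize(im[60:300,180:460,::-1],None,fx=2,fy=2))
E
```

```text
caseXY 0.10620405195620086 0.01099333124689171 0.07455786215436279 [ 3.14152166e+00 -2.81071023e-04  4.98264769e-01] [2.52047568 1.15956715 1.83362131] [ 0.44  0.75  1.25 -0.    1.14  1.51]
```

View pics/side10.png

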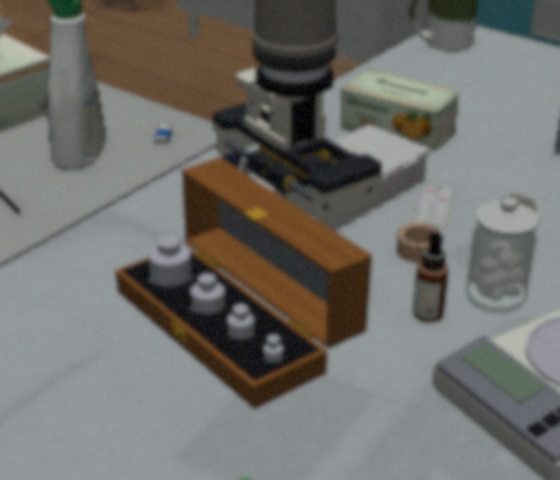

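Call:
send_rows([
  {"translation": [-0.6, 0, -0.5], "spin": 0, "jaw": 0},
  {"translation": [-1.2, 0, -1], "spin": 0, "jaw": 0},
  {"translation": [-1.8, 0, -1.5], "spin": 0, "jaw": 0},
  {"translation": [-2.5, 0, -2], "spin": 0, "jaw": 0},
  {"translation": [-3.2, 0, -2.4], "spin": 0, "jaw": 0},
])

```text
time: 34.9
tool_pos: [0.5465, 0.3402, 0.0984]
tool_rot: [-3.142, 0.0, 0.498]
contact_force: [0.8, 0.4, 0.4]
opening: 0.0005
grip_force: 0.4
```

Call:
send_rows([
  {"translation": [-0.7, 0, -0.3], "spin": 0, "jaw": 0},
  {"translation": [-1.4, 0, -0.5], "spin": 0, "jaw": 0},
  {"translation": [-2.1, 0, -0.7], "spin": 0, "jaw": 0},
  {"translation": [-2.8, 0, -0.7], "spin": 0, "jaw": 0},
  {"translation": [-3.5, 0, -0.7], "spin": 0, "jaw": 0},
])

```text
time: 35.4
tool_pos: [0.5158, 0.3235, 0.1049]
tool_rot: [3.142, 0.0, 0.498]
contact_force: [1.2, 0.7, 0.4]
opening: 0.0006
grip_force: 0.1
```

```bash
python3 cs.py; python3 - <<'E'
from h import *
im,d=snap("side");W=cloud("side",d);a=.528;x=np.array([np.cos(a),np.sin(a)]);y=np.array([-x[1],x[0]]);q=W[...,:2]-np.array([.4888,.2926]);X=q@x;Y=q@y
m=(abs(X)<.2)&(Y<-.06)&(Y>-.12)&(W[...,2]>.035)&(W[...,2]<.17)
for l in np.arange(-.1,.14,.02):
    k=m&(X>l)&(X<l+.02)
    if k.sum()>10: print(l.round(2),k.sum(),np.percentile(W[...,2][k],[50,98]).round(3))
E
```

```text
caseXY 0.0388834684218915 0.01303921908578526 0.1048640906272379 [3.14157428e+00 3.25950975e-04 4.98308596e-01] [1.24630531 0.65180168 0.38817796] [ 0.43  0.61  1.44 -0.    1.09  1.51]
-0.04 166 [0.091 0.098]
-0.02 479 [0.108 0.123]
0.0 107 [0.121 0.125]
0.02 52 [0.103 0.11 ]
0.04 49 [0.088 0.095]
0.06 26 [0.077 0.125]
```

Call:
send_rows([
  {"translation": [-0.6, 0, 0], "spin": 0, "jaw": 0},
  {"translation": [-1.3, 0, 0], "spin": 0, "jaw": 0},
  {"translation": [-2, 0, 0], "spin": 0, "jaw": 0},
  {"translation": [-2.7, 0, 0], "spin": 0, "jaw": 0},
  {"translation": [-3.2, 0, 0], "spin": 0, "jaw": 0},
])

```text
time: 35.95
tool_pos: [0.4877, 0.3081, 0.1049]
tool_rot: [3.142, 0.0, 0.498]
contact_force: [-0.4, 0.2, -0.5]
opening: 0.0006
grip_force: 0.0
```

Call:
send_rows([
  {"translation": [0, 0, -1], "spin": 0, "jaw": 0},
  {"translation": [0, 0, -3], "spin": 0, "jaw": 0},
  {"translation": [0, 0, -6], "spin": 0, "jaw": 0},
  {"translation": [0, 0, -9], "spin": 0, "jaw": 0},
  {"translation": [0, 0, -12], "spin": 0, "jaw": 0},
])

```text
time: 36.45
tool_pos: [0.4885, 0.3086, 0.227]
tool_rot: [3.141, -0.001, 0.498]
contact_force: [0.7, -0.3, -0.3]
opening: 0.0004
grip_force: 0.0
```

Call:
send_rows([
  {"translation": [0, 0, 0], "spin": 0, "jaw": 0},
  {"translation": [0, 0, 0], "spin": 0, "jaw": 0},
  {"translation": [0, 0, 0], "spin": 0, "jaw": 0},
  {"translation": [0, 0, 0], "spin": 0, "jaw": 0},
  {"translation": [0, 0, 0], "spin": 0, "jaw": 0},
])

```text
time: 36.95
tool_pos: [0.488, 0.3083, 0.224]
tool_rot: [-3.142, 0.002, 0.498]
contact_force: [0.7, -0.0, -0.3]
opening: 0.0008
grip_force: 0.0
```

Call:
send_rows([
  {"translation": [0, 0, 0], "spin": 0, "jaw": 0},
  {"translation": [0, 0, 0], "spin": 0, "jaw": 0},
  {"translation": [0, 0, 0], "spin": 0, "jaw": 0},
  {"translation": [0, 0, 0], "spin": 0, "jaw": 0},
  {"translation": [0, 0, 0], "spin": 0, "jaw": 0},
])

```text
time: 37.45
tool_pos: [0.4884, 0.3085, 0.225]
tool_rot: [3.142, -0.0, 0.498]
contact_force: [-0.6, 0.6, 0.4]
opening: 0.0007
grip_force: 0.0
```

Call:
send_rows([
  {"translation": [0, 0, 0], "spin": 0, "jaw": 0},
  {"translation": [0, 0, 0], "spin": 0, "jaw": 0},
  {"translation": [0, 0, 0], "spin": 0, "jaw": 0},
  {"translation": [0, 0, 0], "spin": 0, "jaw": 0},
  {"translation": [0, 0, 0], "spin": 0, "jaw": 0},
])

```text
time: 37.95
tool_pos: [0.4884, 0.3085, 0.225]
tool_rot: [3.142, -0.0, 0.498]
contact_force: [-0.0, 0.5, 0.1]
opening: 0.0008
grip_force: 0.0
```

```bash
python3 cs.py; python3 - <<'E'
from h import *
im,d=snap("side");cv2.imwrite("pics/side11.png",cv2.resize(im[60:300,180:460,::-1],None,fx=2,fy=2));W=cloud("side",d);a=.528;x=np.array([np.cos(a),np.sin(a)]);y=np.array([-x[1],x[0]]);q=W[...,:2]-np.array([.4888,.2926]);X=q@x;Y=q@y
m=(abs(X)<.2)&(abs(Y)<.12)&(W[...,2]>.035)&(W[...,2]<.17)
for l in np.arange(-.1,.14,.02):
    k=m&(X>l)&(X<l+.02)
    if k.sum()>10: print(l.round(2),k.sum(),np.percentile(W[...,2][k],[50,98]).round(3))
E
```

```text
caseXY 0.007642401659509145 0.013922149616396765 0.22496099861581242 [ 3.14152054e+00 -6.83335421e-05  4.98211253e-01] [-0.00871083  0.48329276  0.09509217] [ 0.43  0.44  1.38 -0.    1.32  1.5 ]
-0.06 1482 [0.063 0.082]
-0.04 707 [0.081 0.083]
-0.02 685 [0.08  0.083]
0.0 657 [0.081 0.083]
0.02 652 [0.08  0.083]
0.04 43 [0.08  0.082]
```

View pics/side11.png

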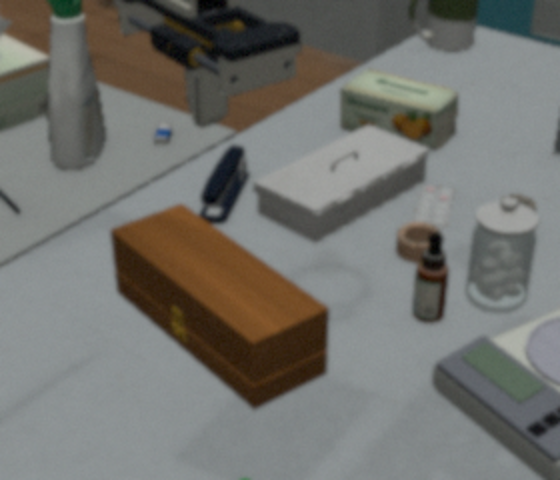

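The lid is shut: its top is level at 0.080 m over the whole width, and the gripper is clear of it.

```bash
python3 -c "
from cell import job; print(job.hand_in())"
```

```text
the job is handed in; nothing more can be done
None
```

The four weights stand upright and fully down in their own wells, largest to smallest, the lid is closed over them, and the job was handed in at about 38 s of the 115 s allowed.

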